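# Erect the specimen carton and hold the clip gaping over its wall

### The job

Fold the carton's three loose walls (left, right and near) up until they stand upright. Then take the spring clip off the bin's front lip by squeezing its handles, and bring it, jaws down and spread wide, astride the rim of the carton's near wall (the one facing the robot) at the middle of that wall, the board between the lips without touching the clip, so that a request form can be slipped in. Finish there, still holding the clip squeezed open: do not let it close, rest it or let go, and leave the other things on the bench where they stand.

Things in the scene. Friction and masses are not known exactly. Their poses are not given: they have to be found in the camera images.
- near_wall (a joint): angle of the card wall on the robot's side (-x of the carton), in rad: 0 = folded out flat and level, 1.571 = upright (its stop). It starts half raised, at 0.85 to 1.10. Its crease is stiff (0.03 N m of friction): the wall stays wherever it is left. The wall is 4 mm board, 60 mm from crease to rim and 160 mm long.
- near_wall_crease (a point): middle of the crease (hinge line) of near_wall, 4 mm above the bench, fixed to the carton; axes are the carton's (x away from the robot, y left, z up). The hinge line runs along y; lowered, the wall reaches out to -x.
- left_wall (a joint): angle of the card wall on the carton's left (+y), in rad: 0 = folded out flat and level, 1.571 = upright (its stop). It starts sprung up a little, at 0.35 to 0.60. Its crease is stiff (0.03 N m of friction): the wall stays wherever it is left. The wall is 4 mm board, 60 mm from crease to rim and 108 mm long; an 18 mm wide corner tab stands square to it at each end, on its inner (upper) face.
- left_wall_crease (a point): middle of the crease (hinge line) of left_wall, 4 mm above the bench, fixed to the carton; axes are the carton's (x away from the robot, y left, z up). The hinge line runs along x; lowered, the wall reaches out to +y.
- right_wall (a joint): angle of the card wall on the carton's right (-y), in rad: 0 = folded out flat and level, 1.571 = upright (its stop). It starts sprung up a little, at 0.35 to 0.60. Its crease is stiff (0.03 N m of friction): the wall stays wherever it is left. The wall is 4 mm board, 60 mm from crease to rim and 108 mm long; an 18 mm wide corner tab stands square to it at each end, on its inner (upper) face.
- right_wall_crease (a point): middle of the crease (hinge line) of right_wall, 4 mm above the bench, fixed to the carton; axes are the carton's (x away from the robot, y left, z up). The hinge line runs along x; lowered, the wall reaches out to -y.
- near_wall_rim (a point): middle of the free long edge (rim) of near_wall, half-way through the board; it moves with the wall. Upright it is 64 mm above the bench; then its x points straight down, its y along the rim to the left, its z into the carton.
- carton_mid (a point): middle of the carton's floor, 4 mm above the bench. Open card carton, inside about 160 mm (y) by 120 mm (x), fixed to the bench, x axis away from the robot; the far wall (+x) is already upright and fixed; a low vial rack (top of caps 56 mm above the bench) stands in its far half, its near face 56 mm from the near crease. The space below the lowered walls is free.
- clip: sprung steel letter clip of about 59 g, upright, jaws down, handles up, 36 mm wide along the edge it bites, 76 mm tall. Origin on the pivot pin; y runs along the bitten edge, x is the line along which the handles close (the two halves are mirror images), z up. At the start it bites the front lip of the bin with its pin 14 mm above the lip. Pin and spring coil reach 5 mm below the origin.
- clip_pivot (a point): the same point and axes as body clip.
- clip_mouth (a point): point midway between the two jaw lips, 30 mm below the pin. The lips are 9 mm tall, centred at this height.
- clip_handles (a point): point midway between the two handles, 26 mm above the pin, where to grip. The handles are flat plates 30 mm wide, reaching 42 mm above the pin; at the start they splay, 43 mm apart over their outer faces at the top, 34 mm at this point. Squeezed fully they stand parallel, 21 mm over their outer faces, and stop there.
- clip_front (a joint): opening of the clip: angle of the front half in rad (the other half mirrors it). 0 = biting the 3 mm bin lip, 0.245 = handles squeezed fully, lips gaping 15 mm at their upper and 20 mm at their lower edge; the gap grows evenly. Fully squeezed, the spring pushes back with about 11 N on each handle (at clip_handles): a grip of 20 N or more holds it wide open.
- bin_lip (a point): middle of the top edge of the bin's low front wall, 48 mm above the bench; x away from the robot, y along the lip. Blue open-fronted parts bin, 150 deep, 105 wide, 75 mm tall at the back and sides, fixed; front lip 3 mm thick; a few caps inside, under 25 mm high.
- bin: the same bin; origin under its centre.
- carton: the carton with its walls; origin on the bench under the middle of its floor.
- reagent_mid (a point): brown glass reagent bottle, 56 mm across, 115 mm tall; this point is its middle. A bystander, to be left alone.
- pot_mid (a point): clear screw-top specimen pot, 44 mm across, 55 mm tall; this point is its middle. A bystander, to be left alone.
- tape_mid (a point): roll of paper tape lying flat, 90 mm across, 19 mm tall; this point is its middle. A bystander, to be left alone.
- beaker_mid (a point): glass beaker, 68 mm across, 85 mm tall; this point is its middle. A bystander, to be left alone.
- tipbox_mid (a point): grey pipette-tip box, 85 x 122 x 55 mm; this point is its middle. A bystander, to be left alone.
- stapler_mid (a point): desk stapler, 130 mm long, 50 mm tall; this point is its middle. A bystander, to be left alone.
- marker_mid (a point): black marker pen lying, 125 mm long, 13 mm thick; this point is its middle. A bystander, to be left alone.
Things that resemble listed ones, but are neither listed nor needed, are in the scene too. Of the things that look like the bin, the smaller one is meant.

How it is judged (in metres and radians):
On the way, in this order (a step that is already met when the one before it is completed fails the run):
1. all three folding walls stand upright (value of joint each of near_wall, left_wall, right_wall above 1.4 rad), for 0.2 s.
2. the clip is off the bin's lip, in the gripper and squeezed open (z of clip_mouth in the frame of bin_lip above 0.012 m and value of joint clip_front above 0.12 rad and contact force between the fingers and clip above 2 N and contact force between clip and bin below 0.3 N), for 0.2 s.
At the end, for the whole second after the job is handed in: Walls at 1.40 rad or more; clip gripped (over 2 N), open 0.17 rad or more, upright and along the rim within 0.2 rad; lips' mid-point 7 to 24 mm below the near rim, within 22 mm of its middle and 7 mm of the board's mid-plane; under 0.5 N between clip and carton; clip at rest (all of step 1 and value of joint clip_front above 0.17 rad and x of clip_mouth in the frame of near_wall_rim between 0.007 and 0.024 m and y of clip_mouth in the frame of near_wall_rim between -0.022 and 0.022 m and z of clip_mouth in the frame of near_wall_rim between -0.007 and 0.007 m and angle between clip_pivot's own z axis and vertical below 0.2 rad and angle between the y axis of clip_pivot and the y axis of near_wall_rim, either way round below 0.22 rad and contact force between the fingers and clip above 2 N and contact force between clip and carton below 0.5 N and linear speed of clip below 0.03 m/s); the arm keeps its last pose, push and grip.
It fails at once if a bystander on the bench is pushed more than 30 mm (distance of any of reagent_mid, pot_mid, tape_mid, beaker_mid, tipbox_mid, stapler_mid, marker_mid from where it was at the start of the episode above 0.03 m).
It also fails if it takes over 67 s, if anything falls off the work surface, if the arm or the gripper's body presses on something with over 40 N, if the wrist force passes 120 N, or if a joint passes its speed limit or range.

### The arm

A 6-joint arm with a two-finger parallel gripper is mounted at the origin on the work surface. World frame = base frame: x ahead of the robot, y to its left, z up, the work surface at z = 0. Lengths are in mm, angles in rad, forces in N, time in s.
With the tool pointing down it reaches from about 325 to 775 mm from the base axis. Payload 9.3 kg.
Tool frame: the origin (TCP) lies midway between the tips of the shut fingers; the grasp point (between the pads) lies 19 mm behind it; z points along the fingers, y is the direction in which the jaws open and shut (so a half turn about z gives the same grasp; the last joint's range is limited). The gripper opens to 85 mm and grips with 20 to 120 N. Pads are 22 mm wide; open, the fingers measure 114 mm over their backs; the gripper's body (76 mm by 85 mm) begins 54 mm behind the grasp point. The pads swing forward as they close: fully open they stand 13 mm farther back than shut.
Start: joints at [-1.342, 0.259, 0.021, 1.334, 0, 1.418], TCP at [204.918, -510.397, 231.279] pointing down, gripper open.
Joint ranges: [-3.04, 3.04], [-0.91, 1.82], [-1.04, 1.36], [-1.92, 1.95], [-1.52, 1.45], [-3.14, 3.14]. Speed limits (rad/s): [2.22, 2.22, 2.79, 3.14, 3.14, 3.14].

### API

Orientations are given as a 3x3 rotation matrix whose columns are the frame's x, y, z axes.
In Python, from workcell import manip gives the robot as it stands.
- The arm moves only by the tool drive_tool, never from a script. Its argument "motion" is a list of rows, each a list of 7 numbers: the turn, a rotation vector about the tool's x, y, z in degrees, then the shift along the tool's x, y, z in mm, then the finger opening in mm, from 0 to 85.4. In form: [[ax, ay, az, x, y, z, gripper], ...]. A call has 1 to 12 rows; each row shifts and turns the commanded pose from where the row before left it, along the tool's axes as they then stand; what a row does not reach is not made up. A row lasts 1/8 s, in which the tool goes at most 62.5 mm and 10.7 degrees, less where a joint would pass 70% of its speed; a pose out of reach is approached as far as the arm can. A call with a gripper value outside its range is refused whole. The fingers move at their own pace and stop on an object; "grip_force" is the grip in N (left out, the last holds). Time passes only in rows, so rows that do not move let the fingers close. It gives the time, the measured TCP pose, the force and the opening at its end, in the units of the state.
- manip.get_obs(): the state, without advancing time (a new reading comes with each control period).
- manip.snapshot(name): name is "scene" or "top" or "wrist"; returns a dict with "image" (420x560x3 uint8, red, green, blue), "vfov" (degrees; the focal length in pixels is half the picture's height over the tangent of half this angle, whatever the lens; pixels are square), "cx", "cy" (the principal point, pixels), "eye" and "orientation" of the camera in the world; the wrist camera has in their place "T_tool_cam" (4x4, takes a point from camera to tool coordinates, whose origin is the TCP and whose axes are the flange's). Camera axes: x right, y up, looking along -z (the intrinsics and any distortion apply to the point x, -y, -z); pixel columns grow to the right and rows downward; lengths in mm; the calibration is good to about 2 mm. The wrist camera is an equidistant fisheye: a pixel r from the principal point sees the ray r / f radians off the axis. A picture is of the moment at which its call begins: read the wrist's pose just before it. There is no depth.
- manip.job_done(): hands the job in, once; it reports no verdict.
The state is a dict: "t": time; "qpos": joint angles; "qd": joint speeds; "effort": joint torques, N m; "ee_pos": TCP position; "tool_rot": TCP orientation; "force": force on the tool from outside, world axes, zero at the start; "wrist_torque": the same for the moment, N m; "finger_gap": finger opening in mm.
Only numpy, scipy, OpenCV 4.12 (cv2) and the standard library are available. Lean on these libraries where they do the work, as an engineer would, in place of code of your own. Each camera call takes 0.05 s, during which the arm holds its last target.

## Working session

There is one attempt and no reset: what is moved stays moved. The work goes in short steps, Python scripts to look and compute and a tool call to move; the robot and the scene stay as the last step left them, time stands still between calls to the robot, and variables do not carry over. Pictures are saved under pics/ and viewed, and the job is handed in when it is done.

Besides the shell and the picture viewer there is one more tool, called after ">>>" as name(argument=value, ...) on one line, values as JSON. drive_tool: Moves the arm, as the interface text tells. Its arguments: {"type":"object","properties":{"motion":{"type":"array","items":{"type":"array","items":{"type":"number"}}},"grip_force":{"type":"number"}},"required":["motion"]}

```bash
ls -la; mkdir -p pics; cat > h.py <<'E'
import numpy as np, cv2, json
from workcell import manip
def save(name,fn):
    s=manip.snapshot(name); cv2.imwrite('pics/'+fn,s['image'][:,:,::-1]); return s
E
python3 - <<'E'
from h import *
o=manip.get_obs()
for k,v in o.items(): print(k,np.round(np.array(v),3).tolist())
for n in ['scene','top','wrist']:
    s=save(n,n+'0.png')
    print(n,{k:(np.round(np.array(v),4).tolist()) for k,v in s.items() if k!='image'})
E
```

```text
total 12
drwxr-xr-x  3 agent agent 4096 Dec  7 15:09 .
drwxr-xr-x 23 root  root  4096 Dec  7 15:09 ..
drwxr-xr-x  2 agent agent 4096 Dec  7 15:09 pics
t 0.0
qpos [-1.342, 0.259, 0.021, 1.334, 0.0, 1.418]
qd [-0.0, -0.001, 0.0, -0.0, -0.0, -0.002]
effort [-0.0, -55.564, 34.453, 0.014, -0.0, -0.0]
ee_pos [204.851, -510.119, 230.652]
tool_rot [[0.928, 0.373, -0.0], [0.373, -0.928, 0.001], [0.0, -0.001, -1.0]]
force [0.022, -0.724, -0.233]
wrist_torque [-0.021, 0.013, 0.015]
finger_gap 85.481
scene {'vfov': 49.4535, 'cx': 278.3322, 'cy': 207.459, 'eye': [1095.8264, -964.3947, 851.0114], 'orientation': [[0.8779, -0.2808, 0.3879], [0.4784, 0.4816, -0.7343], [0.0194, 0.8302, 0.5571]]}
top {'vfov': 48.8667, 'cx': 274.1305, 'cy': 212.4788, 'eye': [311.8131, 29.2381, 1489.7054], 'orientation': [[0.0091, 0.984, -0.1778], [-0.9999, 0.0115, 0.0123], [0.0142, 0.1777, 0.984]]}
wrist {'vfov': 65.7065, 'cx': 280.7718, 'cy': 202.9818, 'T_tool_cam': [[-0.0014, 0.9507, 0.3101, 79.9437], [1.0, 0.0013, 0.0003, -0.1333], [-0.0001, 0.3101, -0.9507, -142.7175], [0.0, 0.0, 0.0, 1.0]]}
```

View pics/scene0.png

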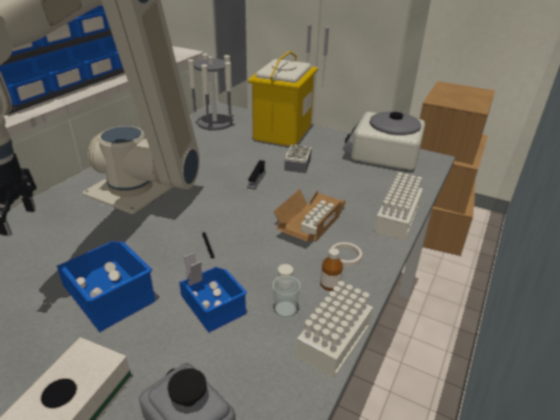

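View pics/top0.png

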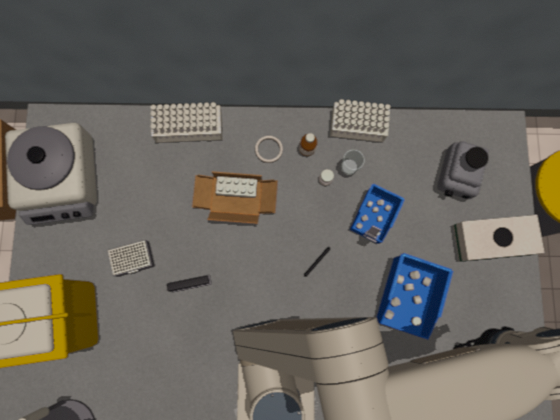

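View pics/wrist0.png

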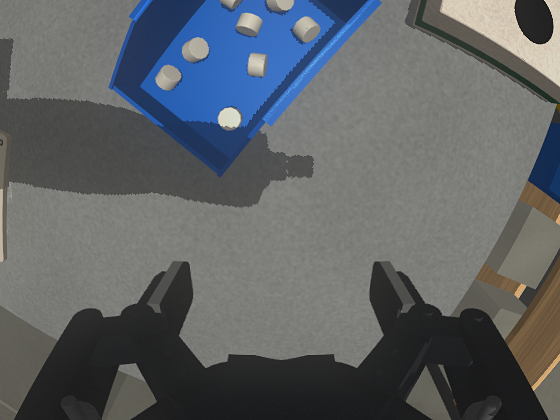

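The scene and top pictures show the carton (top about 235,197) with side flaps out and the near flap half up. The small bin (top 377,212) has the clip on its near-side lip (374,232), with pot, beaker and bottle beside it. I'll measure these roughly and zoom in.

```bash
cat >> h.py <<'E'
def f_of(s): return s['image'].shape[0]/2/np.tan(np.radians(s['vfov'])/2)
def campose(s,obs=None):
    if 'eye' in s: return np.array(s['orientation'],float),np.array(s['eye'],float)
    T=np.array(s['T_tool_cam']);R=np.array(obs['tool_rot']);p=np.array(obs['ee_pos'])
    return R@T[:3,:3],R@T[:3,3]+p
def ray(s,u,v,obs=None):
    R,e=campose(s,obs);f=f_of(s);a=u-s['cx'];b=v-s['cy']
    if 'eye' in s: d=np.array([a/f,-b/f,-1])
    else:
        r=np.hypot(a,b);th=r/f;d=np.array([np.sin(th)*a/(r+1e-9),-np.sin(th)*b/(r+1e-9),-np.cos(th)])
    d=R@d; return e,d/np.linalg.norm(d)
def onz(s,u,v,z,obs=None):
    e,d=ray(s,u,v,obs); return e+d*(z-e[2])/d[2]
def proj(s,P,obs=None):
    R,e=campose(s,obs);c=R.T@(np.asarray(P,float)-e);f=f_of(s)
    if 'eye' in s: return np.array([s['cx']+f*c[0]/-c[2],s['cy']-f*c[1]/-c[2]])
    r=np.hypot(c[0],c[1]);th=np.arctan2(r,-c[2]);return np.array([s['cx']+f*th*c[0]/r,s['cy']-f*th*c[1]/r])
def tri(L):
    A=np.zeros((3,3));b=np.zeros(3)
    for e,d in L:
        M=np.eye(3)-np.outer(d,d);A+=M;b+=M@e
    p=np.linalg.solve(A,b);return p,[np.linalg.norm((np.eye(3)-np.outer(d,d))@(p-e)) for e,d in L]
def crop(img,x0,y0,x1,y1,k,fn): cv2.imwrite('pics/'+fn,cv2.resize(img[y0:y1,x0:x1,::-1],None,fx=k,fy=k,interpolation=cv2.INTER_CUBIC))
E
python3 - <<'E'
from h import *
t=manip.snapshot('top');s=manip.snapshot('scene')
crop(t['image'],185,165,285,235,8,'tcarton.png')
crop(t['image'],290,120,410,250,4,'tbin.png')
crop(s['image'],255,180,355,255,8,'scarton.png')
crop(s['image'],170,220,350,330,4,'sbin.png')
for n,u,v,z in [('carton',235,197,4),('clip',374,232,60),('bin',377,212,0),('pen',317,262,6),('stapler',188,283,25),('tipbox',130,258,55),('pot',327,178,55),('beaker',350,162,85),('bottle',310,135,115),('tape',269,149,19)]:
    p=onz(t,u,v,z);print(n,p.round(),np.hypot(*p[:2]).round())
E
```

```text
carton [630. 140.   4.] 646.0
clip [ 512. -302.   60.] 594.0
bin [ 587. -328.    0.] 672.0
pen [ 420. -128.    6.] 439.0
stapler [349. 278.  25.] 447.0
tipbox [423. 455.  55.] 621.0
pot [ 685. -157.   55.] 703.0
beaker [ 730. -227.   85.] 765.0
bottle [807. -98. 115.] 813.0
tape [791.  30.  19.] 792.0
```

View pics/tcarton.png

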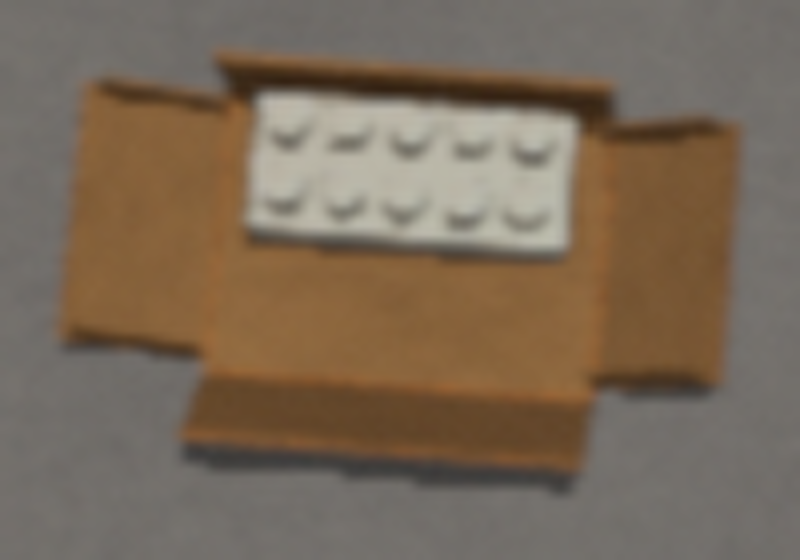

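View pics/tbin.png

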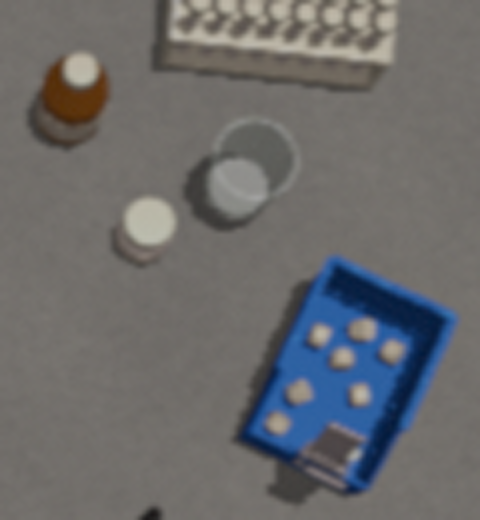

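View pics/scarton.png

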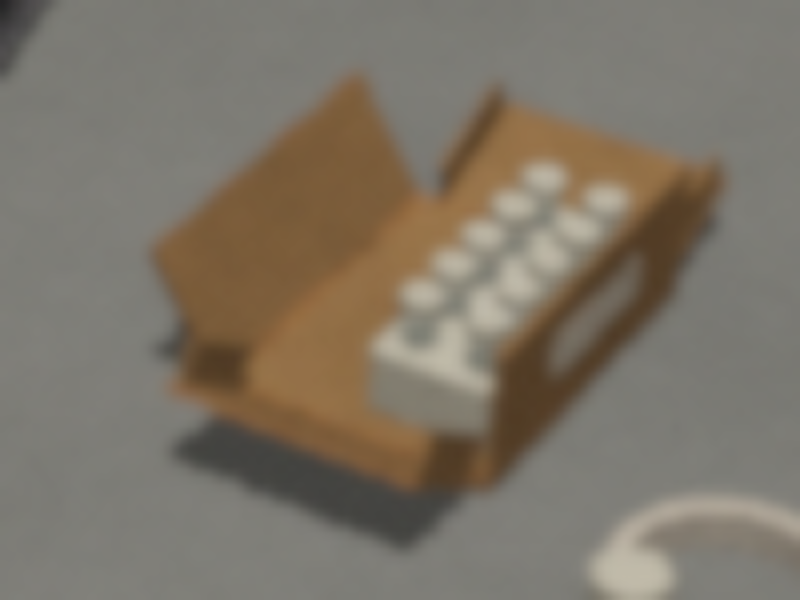

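View pics/sbin.png

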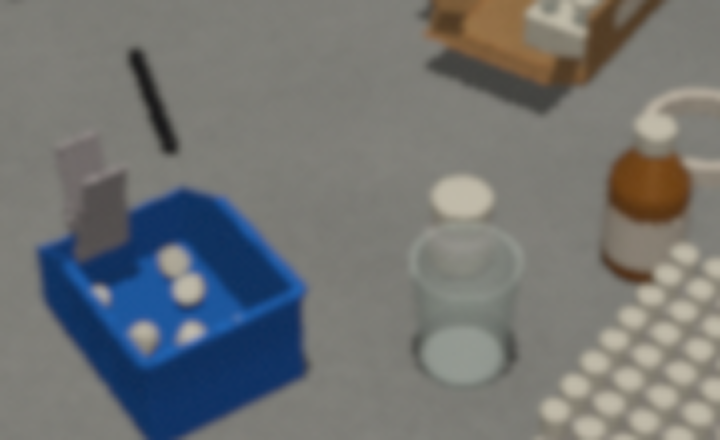

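```bash
cat >> h.py <<'E'
from scipy.spatial.transform import Rotation as Ro, Slerp
def Rdown(yaw,tilt=0):
    # yaw of tool x (deg) in world, tool z down; tilt about tool y (deg): + swings tool z towards tool +x
    a=np.radians(yaw);x=np.array([np.cos(a),np.sin(a),0]);z=np.array([0,0,-1.]);y=np.cross(z,x)
    return np.c_[x,y,z]@Ro.from_euler('y',tilt,degrees=True).as_matrix()
def steps(P,R,n,g,P0=None,R0=None,nd=0):
    o=manip.get_obs()
    if P0 is None: P0=np.array(o['ee_pos']);R0=np.array(o['tool_rot'])
    r0=Ro.from_matrix(R0);rv=(r0.inv()*Ro.from_matrix(R)).as_rotvec()
    pc=P0.copy();rc=r0;rows=[]
    for i in range(1,n+1):
        pt=P0+(np.array(P)-P0)*i/n
        rt=r0*Ro.from_rotvec(rv*i/n)
        w=np.round((rc.inv()*rt).as_rotvec(degrees=True),1);d=np.round(rc.inv().apply(pt-pc),nd)
        pc=pc+rc.apply(d);rc=rc*Ro.from_rotvec(w,degrees=True)
        rows.append([*w.tolist(),*d.tolist(),g])
    print(json.dumps(rows));print('end',pc.round(1),'err',(np.array(P)-pc).round(1));return pc,rc.as_matrix()
def show(o=None):
    o=o or manip.get_obs();print(round(float(o['t']),2),np.round(o['ee_pos'],1),np.round(o['tool_rot'],3).tolist(),'q',np.round(o['qpos'],2),'F',np.round(o['force'],1),'g',round(float(o['finger_gap']),1))
E
python3 - <<'E'
from h import *
steps([560,60,290],Rdown(90),12,0)
E
```

```text
[[-0.0, -0.0, -5.7, 45.0, -33.0, -5.0, 0], [-0.0, -0.0, -5.7, 48.0, -28.0, -5.0, 0], [-0.0, -0.0, -5.6, 51.0, -24.0, -5.0, 0], [-0.0, -0.0, -5.7, 53.0, -18.0, -5.0, 0], [-0.0, -0.0, -5.7, 55.0, -13.0, -4.0, 0], [-0.0, -0.0, -5.7, 55.0, -8.0, -5.0, 0], [-0.0, -0.0, -5.6, 56.0, -2.0, -5.0, 0], [-0.0, -0.0, -5.7, 56.0, 3.0, -5.0, 0], [-0.0, -0.0, -5.7, 55.0, 9.0, -5.0, 0], [-0.0, -0.0, -5.7, 54.0, 15.0, -5.0, 0], [-0.0, -0.0, -5.6, 53.0, 19.0, -5.0, 0], [-0.0, -0.0, -5.7, 50.0, 25.0, -5.0, 0]]
end [560.   60.1 290.3] err [ 0.  -0.1 -0.3]
```

>>> drive_tool(motion=[[0, 0, -5.7, 45, -33, -5, 0], [0, 0, -5.7, 48, -28, -5, 0], [0, 0, -5.6, 51, -24, -5, 0], [0, 0, -5.7, 53, -18, -5, 0], [0, 0, -5.7, 55, -13, -4, 0], [0, 0, -5.7, 55, -8, -5, 0], [0, 0, -5.6, 56, -2, -5, 0], [0, 0, -5.7, 56, 3, -5, 0], [0, 0, -5.7, 55, 9, -5, 0], [0, 0, -5.7, 54, 15, -5, 0], [0, 0, -5.6, 53, 19, -5, 0], [0, 0, -5.7, 50, 25, -5, 0]])

```text
t: 1.75
ee_pos: [560.7, 61.9, 290.5]
tool_rot: [[-0.003, 1.0, 0.0], [1.0, 0.003, -0.0], [-0.0, 0.0, -1.0]]
force: [0.3, -1.1, 0.8]
finger_gap: -0.1
```

```bash
python3 - <<'E'
from h import *
show()
o=manip.get_obs();s=save('wrist','w1.png');show()
for P in ([630,140,4],[549,140,4]): print(proj(s,P,o))
E
```

```text
1.75 [560.7  61.9 290.5] [[-0.003, 1.0, 0.0], [1.0, 0.003, -0.0], [-0.0, 0.0, -1.0]] q [-0.04  0.27  0.19  1.49 -0.    1.53] F [ 0.3 -1.1  0.8] g -0.1
1.8 [563.2  66.3 290. ] [[-0.011, 1.0, 0.001], [1.0, 0.011, 0.002], [0.002, 0.001, -1.0]] q [-0.03  0.28  0.2   1.49  0.    1.53] F [-2.9  0.4 -2.1] g -0.0
[333.53241164 102.6083285 ]
[271.61875021 101.65543864]
```

View pics/w1.png

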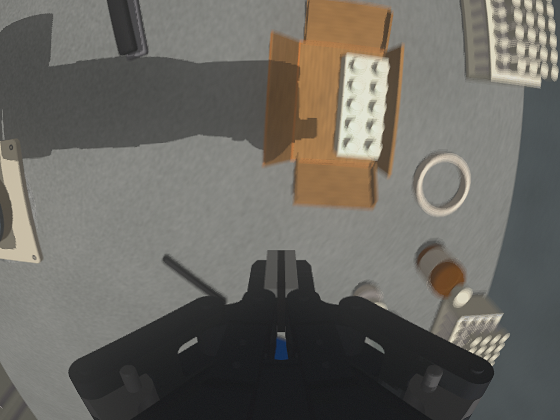

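The wrist view shows the carton upper centre: near wall at image left (265–300), right flap at bottom (295–375, 160–208). The arm was still settling, so I'll retake it and zoom.

```bash
python3 - <<'E'
from h import *
import pickle
o=manip.get_obs();s=save('wrist','w2.png');show(o);show()
pickle.dump((o,s),open('w2.pkl','wb'))
crop(s['image'],255,0,415,215,3,'w2c.png')
E
```

```text
1.8 [563.2  66.3 290. ] [[-0.011, 1.0, 0.001], [1.0, 0.011, 0.002], [0.002, 0.001, -1.0]] q [-0.03  0.28  0.2   1.49  0.    1.53] F [-2.9  0.4 -2.1] g -0.0
1.85 [561.9  64.  289.6] [[-0.006, 1.0, -0.0], [1.0, 0.006, 0.001], [0.001, -0.0, -1.0]] q [-0.04  0.28  0.19  1.49  0.    1.53] F [-0.5 -0.3 -0.6] g -0.4
```

View pics/w2c.png

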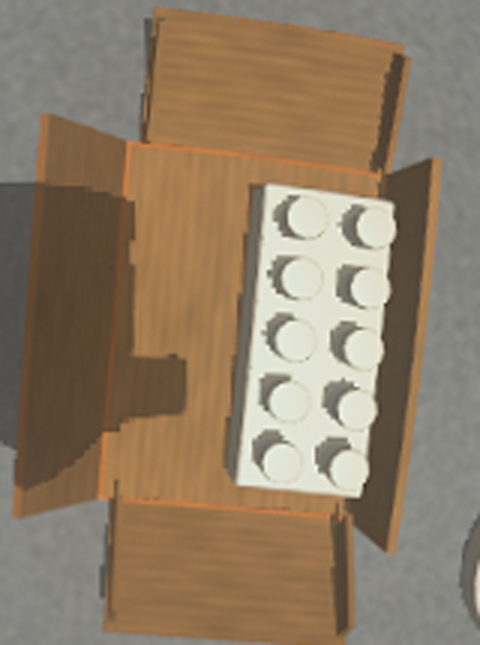

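The crop shows the near crease running (128,142)–(101,498), the left crease (130,143)–(380,172) and the right crease (105,500)–(350,517). Converting these to positions.

```bash
python3 - <<'E'
from h import *
import pickle
o,s=pickle.load(open('w2.pkl','rb'))
def w(x,y,z): return onz(s,255+(x+.5)/3-.5,(y+.5)/3-.5,z,o)
A=w(128,142,4);B=w(101,498,4);C=w(380,172,4);D=w(350,517,4)
for n,p in zip('ABCD',(A,B,C,D)): print(n,p.round(1))
print('near len',np.linalg.norm(A-B),'yaw of y axis',np.degrees(np.arctan2((A-B)[1],(A-B)[0]))-90)
print('left',np.linalg.norm(C-A),np.degrees(np.arctan2((C-A)[1],(C-A)[0])),'right',np.linalg.norm(D-B),np.degrees(np.arctan2((D-B)[1],(D-B)[0])))
print('mid near',(A+B)/2)
# rims: try angles
ya=np.radians(np.degrees(np.arctan2((A-B)[1],(A-B)[0]))-90)
ex=np.array([np.cos(ya),np.sin(ya),0]);ey=np.array([-np.sin(ya),np.cos(ya),0]);ez=np.array([0,0,1])
nm=(A+B)/2
for th in (.85,.95,1.0,1.1): print('near rim',th,[(proj(s,nm+sg*80*ey-60*np.cos(th)*ex+60*np.sin(th)*ez,o)-[255,0])*3 for sg in(1,-1)])
cm=nm+60*ex
for th in (.35,.45,.6): print('right',th,[(proj(s,cm-80*ey+sg*54*ex-60*np.cos(th)*ey+60*np.sin(th)*ez,o)-[255,0])*3 for sg in(-1,1)],'left',[(proj(s,cm+80*ey+sg*54*ex+60*np.cos(th)*ey+60*np.sin(th)*ez,o)-[255,0])*3 for sg in(-1,1)])
t=manip.snapshot('top')
for th in (.85,1,1.1): print('top near rim',th,[((proj(t,nm+sg*80*ey-60*np.cos(th)*ex+60*np.sin(th)*ez))-[185,165])*8 for sg in(1,-1)])
print([((proj(t,p))-[185,165])*8 for p in (A,B)])
E
```

```text
A [583.7 218.3   4. ]
B [574.   59.7   4. ]
C [696.  211.9   4. ]
D [689.3  53.1   4. ]
near len 158.89293925983415 yaw of y axis -3.509554815402339
left 112.4745118294101 -3.256106103661867 right 115.48013014680811 -3.2628101134655965
mid near [578.84292508 138.95930615   4.        ]
near rim 0.85 [array([ 30.27817745, 114.08203595]), array([  4.5100761 , 513.81398946])]
near rim 0.95 [array([ 42.13386694, 112.92800635]), array([ 15.56806615, 516.564434  ])]
near rim 1.0 [array([ 48.51858077, 112.4690011 ]), array([ 21.53930014, 517.88533359])]
near rim 1.1 [array([ 62.1090253 , 111.80873447]), array([ 34.28123023, 520.39426838])]
right 0.35 [array([104.71907591, 632.93867145]), array([339.44211322, 647.93468471])] left [array([153.35321941,   6.91919769]), array([403.91601415,  43.03108631])]
right 0.45 [array([105.49372582, 632.09952762]), array([343.27842249, 647.30988879])] left [array([154.0167081 ,   8.23853245]), array([407.77272903,  45.02124588])]
right 0.6 [array([106.84925778, 628.2024282 ]), array([349.28187454, 643.8240903 ])] left [array([154.79035376,  12.88654664]), array([413.24663726,  50.58487133])]
top near rim 0.85 [array([179.17590798, 443.52596932]), array([584.35939288, 472.64228852])]
top near rim 1 [array([179.17003965, 423.31251355]), array([585.4816883 , 452.51308198])]
top near rim 1.1 [array([179.47101284, 409.00370158]), array([586.34531798, 438.24696422])]
[array([203.99224718, 365.78615609]), array([592.65146725, 393.7270153 ])]
```

```bash
python3 - <<'E'
from h import *
R=Rdown(86.6,35)
a=steps([630,-38,70],R,8,0)
b=steps([630,-30,12],R,2,0,*a)
E
```

```text
[[-0.1, 4.4, 0.4, -13.0, 9.0, 27.0, 0], [-0.2, 4.3, 0.5, -14.0, 8.0, 27.0, 0], [-0.1, 4.4, 0.4, -17.0, 9.0, 25.0, 0], [-0.2, 4.4, 0.4, -18.0, 9.0, 24.0, 0], [-0.1, 4.4, 0.5, -20.0, 9.0, 23.0, 0], [-0.2, 4.3, 0.4, -21.0, 9.0, 21.0, 0], [-0.1, 4.4, 0.4, -23.0, 9.0, 19.0, 0], [-0.2, 4.4, 0.5, -25.0, 9.0, 17.0, 0]]
end [630.  -38.4  70.1] err [ 0.   0.4 -0.1]
[[0.0, -0.0, -0.0, -13.0, -0.0, 26.0, 0], [0.0, -0.0, -0.0, -13.0, -0.0, 26.0, 0]]
end [630.5 -29.9  12.6] err [-0.5 -0.1 -0.6]
```

>>> drive_tool(motion=[[-0.1, 4.4, 0.4, -13.0, 9.0, 27.0, 0], [-0.2, 4.3, 0.5, -14.0, 8.0, 27.0, 0], [-0.1, 4.4, 0.4, -17.0, 9.0, 25.0, 0], [-0.2, 4.4, 0.4, -18.0, 9.0, 24.0, 0], [-0.1, 4.4, 0.5, -20.0, 9.0, 23.0, 0], [-0.2, 4.3, 0.4, -21.0, 9.0, 21.0, 0], [-0.1, 4.4, 0.4, -23.0, 9.0, 19.0, 0], [-0.2, 4.4, 0.5, -25.0, 9.0, 17.0, 0], [0, 0, 0, -13, 0, 20, 0], [0, 0, 0, 0, 0, 0, 0]])

```text
t: 3.15
ee_pos: [627.7, -40.9, 45.5]
tool_rot: [[0.056, 0.998, 0.036], [0.816, -0.066, 0.574], [0.575, -0.003, -0.818]]
force: [-0.2, 0.6, 1.2]
finger_gap: 0.3
```

```bash
python3 - <<'E'
from h import *
import pickle
show()
o=manip.get_obs();s=save('wrist','w3.png');show(o)
E
```

```text
3.15 [627.7 -40.9  45.5] [[0.056, 0.998, 0.036], [0.816, -0.066, 0.574], [0.575, -0.003, -0.818]] q [-0.46  0.62 -0.04  1.18  0.56  1.11] F [-0.2  0.6  1.2] g 0.3
3.15 [627.7 -40.9  45.5] [[0.056, 0.998, 0.036], [0.816, -0.066, 0.574], [0.575, -0.003, -0.818]] q [-0.46  0.62 -0.04  1.18  0.56  1.11] F [-0.2  0.6  1.2] g 0.3
```

View pics/w3.png

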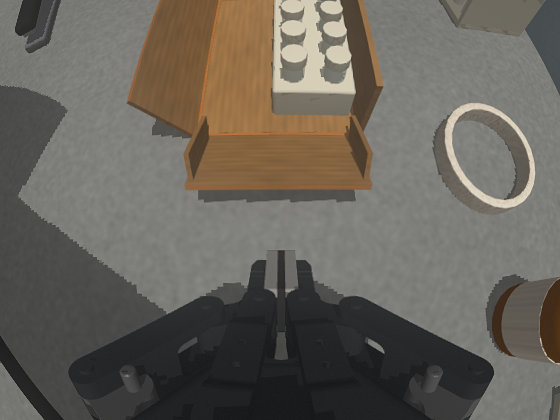

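The wrist view shows the right flap's rim at (185–372, 188) just ahead of the closed fingertips (281,250), nothing in the way. Now go low and sweep in under it.

```bash
python3 - <<'E'
from h import *
R=Rdown(86.6,35)
b=steps([630,-32,13],R,2,0)
c=steps([631,5,20],R,3,0,*b)
d=steps([633,38,36],R,3,0,*c)
d=steps([633,45,38],R,2,0,*d)
E
```

```text
[[0.1, -0.0, -0.1, -6.0, 0.0, 16.0, 0], [0.1, -0.0, -0.2, -6.0, 1.0, 17.0, 0]]
end [630.  -31.7  13.2] err [-0.  -0.3 -0.2]
[[0.0, -0.0, 0.0, 11.0, -0.0, 5.0, 0], [0.0, -0.0, 0.0, 12.0, -1.0, 5.0, 0], [0.0, -0.0, 0.0, 11.0, -0.0, 5.0, 0]]
end [631.2   4.8  20.4] err [-0.2  0.2 -0.4]
[[0.0, -0.0, 0.0, 12.0, -0.0, 2.0, 0], [0.0, -0.0, 0.0, 12.0, -0.0, 2.0, 0], [0.0, -0.0, 0.0, 12.0, -0.0, 2.0, 0]]
end [633.1  37.6  36.2] err [-0.1  0.4 -0.2]
[[0.0, -0.0, 0.0, 4.0, -0.0, 1.0, 0], [0.0, -0.0, 0.0, 3.0, -1.0, 2.0, 0]]
end [632.6  45.1  37.7] err [ 0.4 -0.1  0.3]
```

>>> drive_tool(motion=[[0, 0, 0, -6, 0, 16, 0], [0, 0, 0, -6, 1, 17, 0], [0, 0, 0, 11, 0, 5, 0], [0, 0, 0, 12, 0, 5, 0], [0, 0, 0, 11, 0, 5, 0], [0, 0, 0, 12, 0, 2, 0], [0, 0, 0, 12, 0, 2, 0], [0, 0, 0, 12, 0, 2, 0], [0, 0, 0, 0, 0, 0, 0]])

```text
t: 4.32
ee_pos: [635.2, 39.2, 36.8]
tool_rot: [[0.05, 0.998, 0.038], [0.817, -0.063, 0.573], [0.574, 0.002, -0.819]]
force: [-0.9, -0.5, -0.4]
finger_gap: -0.2
```

```bash
python3 - <<'E'
from h import *
show()
o=manip.get_obs();s=save('wrist','w4.png')
E
```

```text
4.33 [635.2  39.2  36.8] [[0.05, 0.998, 0.038], [0.817, -0.063, 0.573], [0.574, 0.002, -0.819]] q [-0.34  0.59 -0.11  1.06  0.59  1.24] F [-0.9 -0.5 -0.4] g -0.2
```

View pics/w4.png

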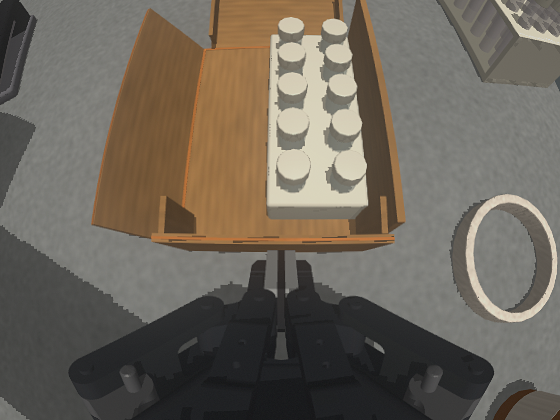

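The right wall is nearly upright, its rim edge-on at row 238. I'll push a few mm more until the force rises.

>>> drive_tool(motion=[[0, 0, 0, 3, 0, 2, 0], [0, 0, 0, 3, 0, 2, 0], [0, 0, 0, 2, 0, 1, 0], [0, 0, 0, 0, 0, 0, 0]])

```text
t: 4.88
ee_pos: [635.8, 44.6, 36.1]
tool_rot: [[0.054, 0.998, 0.038], [0.82, -0.066, 0.568], [0.57, 0.001, -0.822]]
force: [-4.7, -17.5, 2.7]
finger_gap: -0.1
```

```bash
python3 - <<'E'
from h import *
show()
o=manip.get_obs();s=save('scene','s4.png');crop(s['image'],240,160,360,260,6,'s4c.png')
E
```

```text
4.88 [635.8  44.6  36.1] [[0.054, 0.998, 0.038], [0.82, -0.066, 0.568], [0.57, 0.001, -0.822]] q [-0.33  0.59 -0.11  1.04  0.58  1.26] F [ -4.7 -17.5   2.7] g -0.1
```

View pics/s4c.png

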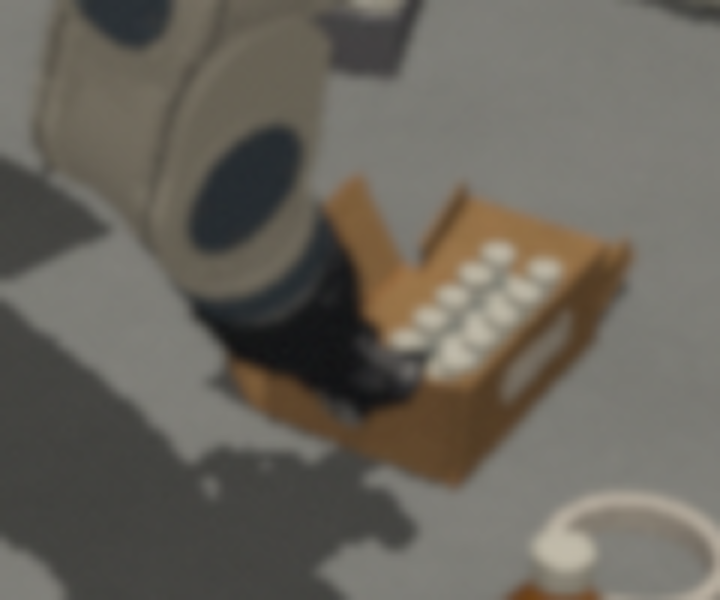

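Force 17.5 N with the tip 2 mm outside the crease plane, so the right wall is at its stop. Next: near wall.

```bash
python3 - <<'E'
from h import *
o=manip.get_obs()
R=Rdown(86.6,35)
a=steps([632,5,75],R,2,0)
a=steps([600,40,150],Rdown(100,20),3,0,*a)
b=steps([508,143,140],Rdown(176.6,0),9,0,*a)
c=steps([508,143,32],Rdown(176.6,0),3,0,*b)
E
```

```text
[[0.1, 0.1, -0.1, -5.0, -1.0, -27.0, 0], [0.2, 0.2, -0.2, -6.0, -0.0, -28.0, 0]]
end [632.1   4.4  75. ] err [-0.1  0.6 -0. ]
[[2.1, -5.0, -4.0, 24.0, -11.0, -14.0, 0], [2.0, -5.0, -3.9, 23.0, -11.0, -16.0, 0], [2.1, -5.0, -4.0, 22.0, -9.0, -17.0, 0]]
end [600.1  40.1 150.2] err [-0.1 -0.1 -0.2]
[[1.5, -1.9, -8.4, 12.0, -8.0, 6.0, 0], [1.5, -1.9, -8.4, 13.0, -6.0, 5.0, 0], [1.4, -1.8, -8.5, 14.0, -4.0, 5.0, 0], [1.5, -1.9, -8.4, 15.0, -2.0, 4.0, 0], [1.5, -1.9, -8.4, 14.0, 0.0, 5.0, 0], [1.5, -1.9, -8.4, 15.0, 3.0, 3.0, 0], [1.5, -1.9, -8.4, 14.0, 5.0, 3.0, 0], [1.4, -1.8, -8.5, 14.0, 7.0, 2.0, 0], [1.5, -1.9, -8.4, 12.0, 9.0, 2.0, 0]]
end [507.8 142.6 140.2] err [ 0.2  0.4 -0.2]
[[0.0, -0.0, 0.0, -0.0, 0.0, 36.0, 0], [0.0, -0.0, 0.0, -0.0, 0.0, 36.0, 0], [0.0, -0.0, 0.0, -0.0, 0.0, 36.0, 0]]
end [507.8 142.6  32.2] err [ 0.2  0.4 -0.2]
```

>>> drive_tool(motion=[[0, 0, 0, -5, 0, -27, 0], [0, 0, 0, -6, 0, -28, 0], [2.1, -5.0, -4.0, 24, -11, -14, 0], [2.0, -5.0, -3.9, 23, -11, -16, 0], [2.1, -5.0, -4.0, 22, -9, -17, 0]])

```text
t: 5.55
ee_pos: [600.9, 43.0, 151.3]
tool_rot: [[-0.16, 0.985, -0.057], [0.927, 0.17, 0.334], [0.338, 0.001, -0.941]]
force: [0.3, -1.2, -0.9]
finger_gap: -0.0
```

>>> drive_tool(motion=[[1.5, -1.9, -8.4, 12.0, -8.0, 6.0, 0], [1.5, -1.9, -8.4, 13.0, -6.0, 5.0, 0], [1.4, -1.8, -8.5, 14.0, -4.0, 5.0, 0], [1.5, -1.9, -8.4, 15.0, -2.0, 4.0, 0], [1.5, -1.9, -8.4, 14.0, 0.0, 5.0, 0], [1.5, -1.9, -8.4, 15.0, 3.0, 3.0, 0], [1.5, -1.9, -8.4, 14.0, 5.0, 3.0, 0], [1.4, -1.8, -8.5, 14.0, 7.0, 2.0, 0], [1.5, -1.9, -8.4, 12.0, 9.0, 2.0, 0], [0, 0, 0, 0, 0, 0, 0]])

```text
t: 6.8
ee_pos: [508.3, 147.0, 140.5]
tool_rot: [[-0.998, 0.062, 0.001], [0.062, 0.998, 0.0], [-0.001, 0.0, -1.0]]
force: [-0.1, 0.2, -0.4]
finger_gap: -0.2
```

```bash
python3 - <<'E'
from h import *
import pickle
show()
o=manip.get_obs();s=save('wrist','w5.png');pickle.dump((o,s),open('w5.pkl','wb'))
R=Rdown(176.6,0)
c=steps([508,142,32],R,3,0)
c=steps([563,139,38],R,5,0,*c)
E
```

```text
6.8 [508.3 147.  140.5] [[-0.998, 0.062, 0.001], [0.062, 0.998, 0.0], [-0.001, 0.0, -1.0]] q [ 0.12  0.27 -0.21  1.1  -0.    0.19] F [-0.1  0.2 -0.4] g -0.2
[[0.0, 0.0, -0.1, 0.0, -2.0, 36.0, 0], [0.0, 0.0, -0.1, 1.0, -1.0, 36.0, 0], [0.0, 0.1, -0.1, -0.0, -2.0, 37.0, 0]]
end [507.9 141.6  31.5] err [0.1 0.4 0.5]
[[0.0, -0.0, -0.0, -11.0, 0.0, -1.0, 0], [0.0, -0.0, -0.0, -11.0, 0.0, -2.0, 0], [0.0, -0.0, -0.0, -11.0, 0.0, -1.0, 0], [0.0, -0.0, -0.0, -11.0, 1.0, -1.0, 0], [0.0, -0.0, -0.0, -11.0, -0.0, -1.0, 0]]
end [562.9 139.3  37.5] err [ 0.1 -0.3  0.5]
```

View pics/w5.png

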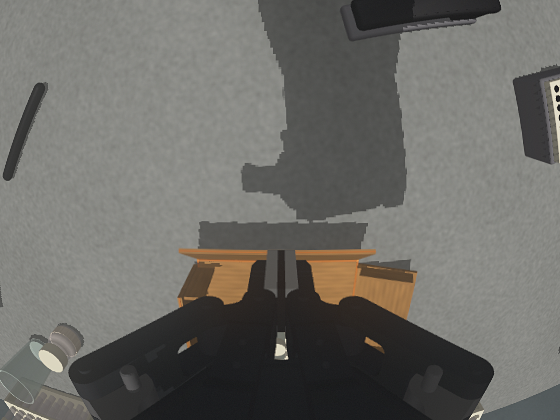

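The near rim (row 250, columns 178–375) lies beyond the fingers, with clear bench on the robot side. Lower and push.

>>> drive_tool(motion=[[0, 0, 0, 1, -2, 36, 0], [0, 0, 0, 1, -1, 36, 0], [0, 0, 0, 0, -2, 36, 0], [0, 0, 0, -11, 0, -1, 0], [0, 0, 0, -11, 0, -2, 0], [0, 0, 0, -11, 0, -1, 0], [0, 0, 0, -11, 1, -1, 0], [0, 0, 0, -11, 0, -1, 0], [0, 0, 0, 0, 0, 0, 0]])

```text
t: 7.98
ee_pos: [562.5, 138.6, 38.5]
tool_rot: [[-0.998, 0.064, 0.001], [0.064, 0.998, -0.0], [-0.001, 0.0, -1.0]]
force: [-2.2, -0.1, 0.7]
finger_gap: -0.3
```

>>> drive_tool(motion=[[0, 0, 0, -3, 0, 0, 0], [0, 0, 0, -2, 0, 0, 0], [0, 0, 0, 0, 0, 0, 0]])

```text
t: 8.35
ee_pos: [562.8, 138.6, 38.3]
tool_rot: [[-0.998, 0.063, -0.006], [0.063, 0.998, 0.0], [0.006, -0.0, -1.0]]
force: [-20.8, 1.0, 14.0]
finger_gap: 0.1
```

```bash
python3 - <<'E'
from h import *
import pickle
show()
o=manip.get_obs();s=save('wrist','w6.png');pickle.dump((o,s),open('w6.pkl','wb'))
s=save('scene','s6.png');crop(s['image'],240,160,360,260,6,'s6c.png')
R=Rdown(176.6,0)
E
```

```text
8.35 [562.8 138.6  38.3] [[-0.998, 0.063, -0.006], [0.063, 0.998, 0.0], [0.006, -0.0, -1.0]] q [ 0.1   0.43 -0.24  0.91  0.    0.16] F [-20.8   1.   14. ] g 0.1
```

View pics/w6.png

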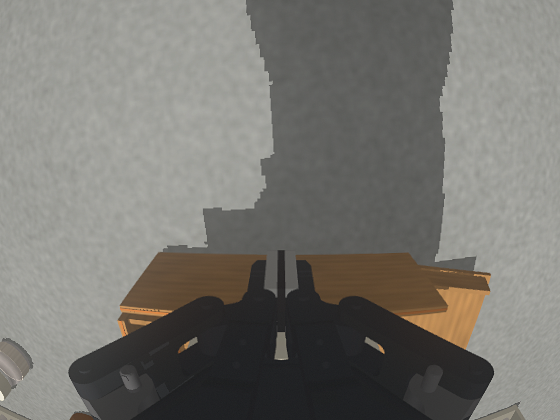

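View pics/s6c.png

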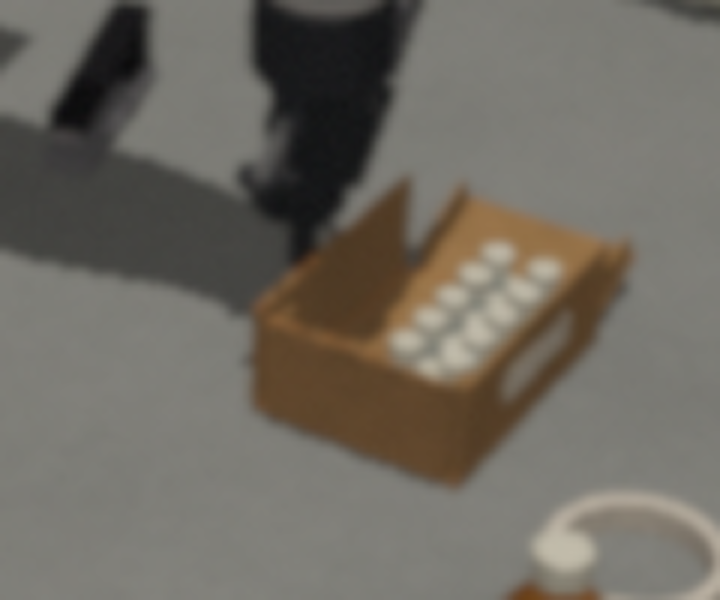

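The scene view shows near and right walls standing square. Left wall next, from the far side with a half-turned tool.

```bash
python3 - <<'E'
from h import *
o=manip.get_obs()
a=steps([530,150,60],Rdown(185,0),2,0)
a=steps([520,240,160],Rdown(205,5),3,0,*a)
a=steps([625,325,110],Rdown(266.6,30),7,0,*a)
E
```

```text
[[0.0, -0.2, -4.3, 17.0, 5.0, -11.0, 0], [0.0, -0.2, -4.3, 16.0, 6.0, -11.0, 0]]
end [530.1 150.5  60.5] err [-0.1 -0.5 -0.5]
[[0.3, 1.7, -6.7, 1.0, 30.0, -33.0, 0], [0.3, 1.6, -6.6, -2.0, 30.0, -34.0, 0], [0.3, 1.7, -6.7, -4.0, 29.0, -33.0, 0]]
end [519.8 239.9 159.9] err [0.2 0.1 0.1]
[[2.7, 3.2, -8.5, -19.0, 5.0, 5.0, 0], [2.6, 3.2, -8.4, -20.0, 2.0, 5.0, 0], [2.7, 3.2, -8.5, -21.0, -1.0, 3.0, 0], [2.6, 3.3, -8.4, -20.0, -4.0, 2.0, 0], [2.7, 3.2, -8.5, -19.0, -6.0, 1.0, 0], [2.7, 3.2, -8.4, -19.0, -10.0, 0.0, 0], [2.7, 3.2, -8.5, -16.0, -12.0, 0.0, 0]]
end [625.2 324.7 110.4] err [-0.2  0.3 -0.4]
```

>>> drive_tool(motion=[[0, 0, -4.3, 17, 5, -11, 0], [0, 0, -4.3, 16, 6, -11, 0], [0.3, 1.7, -6.7, 1, 30, -33, 0], [0.3, 1.6, -6.6, -2, 30, -34, 0], [0.3, 1.7, -6.7, -4, 29, -33, 0], [2.7, 3.2, -8.5, -19, 5, 5, 0], [2.6, 3.2, -8.4, -20, 2, 5, 0], [2.7, 3.2, -8.5, -21, -1, 3, 0], [2.6, 3.3, -8.4, -20, -4, 2, 0], [2.7, 3.2, -8.5, -19, -6, 1, 0], [2.7, 3.2, -8.4, -19, -10, 0, 0], [2.7, 3.2, -8.5, -16, -12, 0, 0]])

```text
t: 9.95
ee_pos: [630.6, 325.1, 109.8]
tool_rot: [[-0.048, -0.999, -0.027], [-0.864, 0.055, -0.501], [0.502, -0.001, -0.865]]
force: [0.6, 0.0, -0.5]
finger_gap: -0.1
```

>>> drive_tool(motion=[[0, 0, 0, 0, 0, 0, 0]])

```text
t: 10.07
ee_pos: [629.4, 325.9, 108.1]
tool_rot: [[-0.05, -0.998, -0.029], [-0.864, 0.058, -0.5], [0.501, 0.0, -0.865]]
force: [-0.8, 0.6, -0.0]
finger_gap: -0.1
```

```bash
python3 - <<'E'
from h import *
import pickle
show()
o=manip.get_obs();s=save('wrist','w7.png')
R=Rdown(266.6,30)
c=steps([630,308,12],R,3,0)
c=steps([630,268,20],R,3,0,*c)
c=steps([630,232,36],R,3,0,*c)
E
```

```text
10.07 [629.4 325.9 108.1] [[-0.05, -0.998, -0.029], [-0.864, 0.058, -0.5], [0.501, 0.0, -0.865]] q [ 0.53  0.82  0.58  1.64 -0.43 -0.91] F [-0.8  0.6 -0. ] g -0.1
[[-0.0, -0.0, -0.0, -11.0, -1.0, 31.0, 0], [-0.0, -0.0, -0.1, -12.0, -0.0, 31.0, 0], [-0.0, -0.0, -0.0, -11.0, -1.0, 31.0, 0]]
end [630.5 307.9  11.7] err [-0.5  0.1  0.3]
[[-0.0, -0.0, -0.0, 13.0, -1.0, 4.0, 0], [-0.0, -0.0, -0.0, 13.0, -0.0, 4.0, 0], [-0.0, -0.0, -0.0, 13.0, -1.0, 5.0, 0]]
end [630.1 267.6  19.9] err [-0.1  0.4  0.1]
[[-0.0, -0.0, -0.0, 13.0, -1.0, 1.0, 0], [-0.0, -0.0, -0.0, 13.0, -0.0, 2.0, 0], [-0.0, -0.0, -0.0, 13.0, -1.0, 1.0, 0]]
end [629.9 231.8  36. ] err [0.1 0.2 0. ]
```

View pics/w7.png

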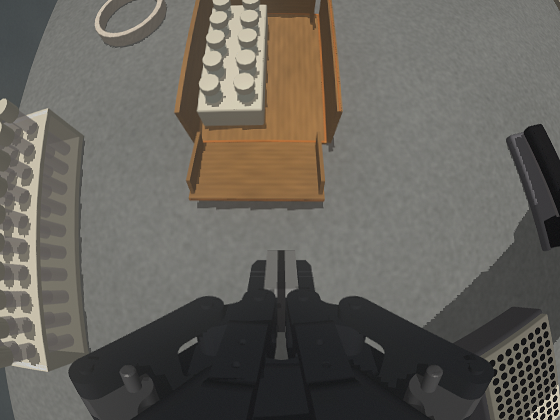

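The left flap's rim (190–325, row 197) is ahead of the fingertips; tip box and rack are well to the sides. Sweep.

>>> drive_tool(motion=[[0, 0, 0, -11, -1, 31, 0], [0, 0, 0, -12, 0, 31, 0], [0, 0, 0, -11, -1, 31, 0], [0, 0, 0, 13, -1, 4, 0], [0, 0, 0, 13, 0, 4, 0], [0, 0, 0, 13, -1, 5, 0], [0, 0, 0, 13, -1, 1, 0], [0, 0, 0, 13, 0, 2, 0], [0, 0, 0, 13, -1, 1, 0], [0, 0, 0, 0, 0, 0, 0]])

```text
t: 11.38
ee_pos: [630.4, 230.1, 37.9]
tool_rot: [[-0.054, -0.998, -0.028], [-0.864, 0.061, -0.499], [0.5, -0.002, -0.866]]
force: [-0.7, 1.2, -0.2]
finger_gap: 0.3
```

>>> drive_tool(motion=[[0, 0, 0, 3, 0, 1, 0], [0, 0, 0, 3, 0, 2, 0], [0, 0, 0, 0, 0, 0, 0]])

```text
t: 11.75
ee_pos: [629.7, 224.3, 37.3]
tool_rot: [[-0.052, -0.998, -0.029], [-0.864, 0.06, -0.5], [0.5, -0.001, -0.866]]
force: [-0.5, 0.3, 0.7]
finger_gap: -0.2
```

>>> drive_tool(motion=[[0, 0, 0, 3, 0, 1, 0], [0, 0, 0, 0, 0, 0, 0]])

```text
t: 12.0
ee_pos: [629.6, 221.1, 38.2]
tool_rot: [[-0.052, -0.998, -0.029], [-0.864, 0.06, -0.499], [0.5, -0.002, -0.866]]
force: [-0.1, 0.6, 0.6]
finger_gap: -0.1
```

```bash
python3 - <<'E'
from h import *
show()
o=manip.get_obs();s=save('wrist','w8.png')
E
```

```text
12.0 [629.6 221.1  38.2] [[-0.052, -0.998, -0.029], [-0.864, 0.06, -0.499], [0.5, -0.002, -0.866]] q [ 0.41  0.74  0.24  1.32 -0.46 -1.04] F [-0.1  0.6  0.6] g -0.1
```

View pics/w8.png

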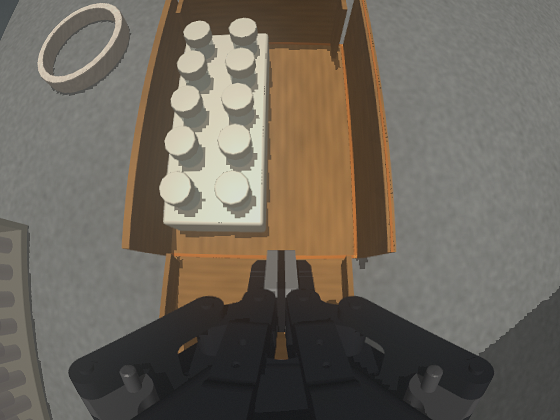

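This sweep missed: the fingertip (281,250) sits above the flap. The arm lagged on the descent and rode over the rim. I'll back out, then settle low before sweeping.

>>> drive_tool(motion=[[0, 0, 0, 0, 0, -40, 0], [0, 0, 0, 0, 0, -45, 0], [0, 0, 0, -30, 0, -20, 0], [0, 0, 0, -30, 0, 0, 0], [0, 0, 0, 0, 0, 0, 0]])

```text
t: 12.68
ee_pos: [635.0, 327.2, 97.1]
tool_rot: [[-0.05, -0.998, -0.029], [-0.864, 0.057, -0.5], [0.501, 0.0, -0.865]]
force: [0.0, -1.7, 0.2]
finger_gap: 0.2
```

```bash
python3 - <<'E'
from h import *
show()
import pickle
o=manip.get_obs();s=save('wrist','w9.png');pickle.dump((o,s),open('w9.pkl','wb'))
R=Rdown(266.6,30)
c=steps([630,312,12],R,2,0)
E
```

```text
12.68 [635.  327.2  97.1] [[-0.05, -0.998, -0.029], [-0.864, 0.057, -0.5], [0.501, 0.0, -0.865]] q [ 0.53  0.84  0.58  1.63 -0.43 -0.91] F [ 0.  -1.7  0.2] g 0.2
[[-0.0, -0.0, 0.0, -15.0, 2.0, 41.0, 0], [-0.0, -0.1, 0.0, -16.0, 3.0, 41.0, 0]]
end [629.5 312.2  11.5] err [ 0.5 -0.2  0.5]
```

View pics/w9.png

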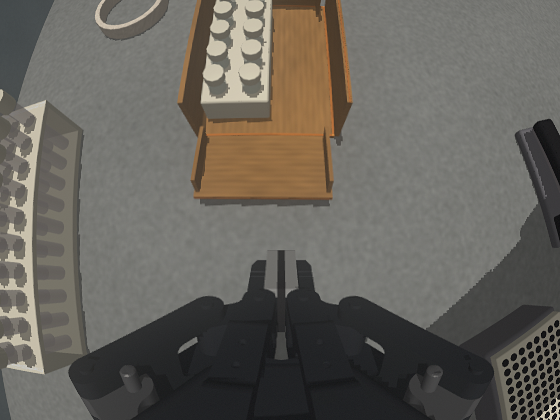

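```bash
python3 - <<'E'
from h import *
import pickle
o,s=pickle.load(open('w9.pkl','rb'))
ya=np.radians(-3.4);ex=np.array([np.cos(ya),np.sin(ya),0]);ey=np.array([-np.sin(ya),np.cos(ya),0]);ez=np.array([0,0,1])
lc=np.array([643.5,215.2,4])
print('crease proj',proj(s,lc+15*ex,o),proj(s,lc-15*ex,o))
for th in (.1,.2,.3,.4,.5,.6): print(th,[proj(s,lc+x*ex+60*np.cos(th)*ey+60*np.sin(th)*ez,o).round() for x in(54,-54)])
E
```

```text
crease proj [246.14528565 135.1690648 ] [281.01409955 134.9325716 ]
0.1 [array([195., 201.]), array([330., 202.])]
0.2 [array([194., 199.]), array([331., 199.])]
0.3 [array([192., 195.]), array([332., 195.])]
0.4 [array([190., 191.]), array([333., 191.])]
0.5 [array([188., 186.]), array([334., 186.])]
0.6 [array([187., 180.]), array([335., 179.])]
```

>>> drive_tool(motion=[[0, 0, 0, -15, 2, 41, 0], [0, 0, 0, -16, 3, 40, 0], [0, 0, 0, 0, 0, 0, 0], [0, 0, 0, 0, 0, 0, 0]])

```text
t: 13.22
ee_pos: [630.9, 312.0, 15.6]
tool_rot: [[-0.054, -0.998, -0.027], [-0.865, 0.06, -0.499], [0.499, -0.003, -0.866]]
force: [0.4, 1.1, 0.1]
finger_gap: 0.1
```

>>> drive_tool(motion=[[0, 0, 0, -3, 0, 6, 0], [0, 0, 0, 0, 0, 0, 0], [0, 0, 0, 0, 0, 0, 0]])

```text
t: 13.6
ee_pos: [630.2, 312.0, 7.3]
tool_rot: [[-0.053, -0.998, -0.028], [-0.864, 0.059, -0.499], [0.5, -0.002, -0.866]]
force: [0.1, 0.0, 0.8]
finger_gap: 0.1
```

```bash
python3 - <<'E'
from h import *
show()
import pickle
o=manip.get_obs();s=save('wrist','w10.png');pickle.dump((o,s),open('w10.pkl','wb'))
R=Rdown(266.6,30)
c=steps([630,275,9],R,4,0)
c=steps([630,260,14],R,2,0,*c)
c=steps([630,232,36],R,4,0,*c)
E
```

```text
13.6 [630.2 312.    7.3] [[-0.053, -0.998, -0.028], [-0.864, 0.059, -0.499], [0.5, -0.002, -0.866]] q [ 0.52  0.86  0.4   1.41 -0.43 -0.93] F [0.1 0.  0.8] g 0.1
[[-0.0, 0.0, -0.0, 8.0, -1.0, 4.0, 0], [-0.0, 0.0, -0.0, 8.0, -0.0, 4.0, 0], [-0.1, 0.0, -0.0, 9.0, -1.0, 5.0, 0], [0.0, 0.0, -0.1, 8.0, -0.0, 4.0, 0]]
end [629.9 274.8   8.9] err [0.1 0.2 0.1]
[[0.0, 0.0, 0.0, 8.0, -0.0, 1.0, 0], [0.0, 0.0, 0.0, 7.0, -1.0, 2.0, 0]]
end [630.1 260.3  13.8] err [-0.1 -0.3  0.2]
[[0.0, 0.0, 0.0, 9.0, -0.0, -1.0, 0], [0.0, 0.0, 0.0, 9.0, -1.0, -2.0, 0], [0.0, 0.0, 0.0, 9.0, -0.0, -1.0, 0], [0.0, 0.0, 0.0, 9.0, -1.0, -1.0, 0]]
end [630.4 231.5  36.2] err [-0.4  0.5 -0.2]
```

View pics/w10.png

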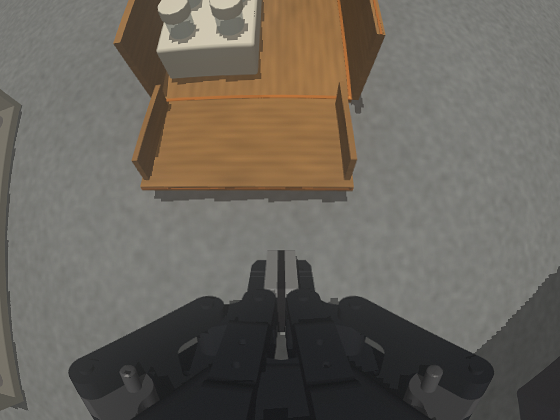

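Tip is settled low (z 7 mm), the rim edge at row 186 ahead of it. I'll sweep in, then look.

>>> drive_tool(motion=[[0, 0, 0, 8, -1, 4, 0], [0, 0, 0, 8, 0, 4, 0], [0, 0, 0, 9, -1, 5, 0], [0, 0, 0, 8, 0, 4, 0], [0, 0, 0, 8, 0, 2, 0], [0, 0, 0, 8, -1, 2, 0], [0, 0, 0, 0, 0, 0, 0]])

```text
t: 14.52
ee_pos: [630.6, 276.5, 18.2]
tool_rot: [[-0.051, -0.999, -0.014], [-0.88, 0.052, -0.473], [0.473, -0.012, -0.881]]
force: [-14.3, 88.4, 35.7]
finger_gap: 0.2
```

```bash
python3 - <<'E'
from h import *
show()
s=save('wrist','w11.png')
E
```

```text
14.53 [630.6 276.5  18.2] [[-0.051, -0.999, -0.014], [-0.88, 0.052, -0.473], [0.473, -0.012, -0.881]] q [ 0.47  0.79  0.3   1.33 -0.43 -0.99] F [-14.3  88.4  35.7] g 0.2
```

View pics/w11.png

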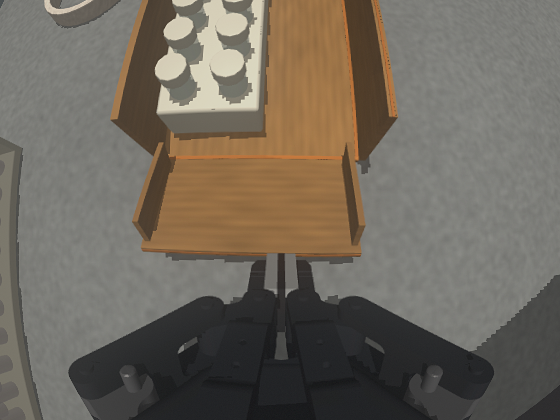

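The tip jammed against the rim edge at 88 N, with the flap too low for this push angle. I'll relieve it at once.

>>> drive_tool(motion=[[0, 0, 0, -6, 0, -2, 0], [0, 0, 0, 0, 0, 0, 0]])

```text
t: 14.82
ee_pos: [630.5, 278.4, 15.1]
tool_rot: [[-0.051, -0.999, -0.018], [-0.876, 0.053, -0.48], [0.48, -0.009, -0.877]]
force: [-9.5, 65.5, 23.5]
finger_gap: 0.0
```

>>> drive_tool(motion=[[0, 0, 0, -3, 0, -2, 0], [0, 0, 0, 3, 0, -4, 0], [0, 0, 0, 3, 0, -4, 0], [0, 0, 0, 3, 0, -5, 0], [0, 0, 0, 2, 0, -4, 0], [0, 0, 0, 0, 0, 0, 0]])

```text
t: 15.58
ee_pos: [630.5, 267.0, 32.6]
tool_rot: [[-0.053, -0.998, -0.028], [-0.864, 0.06, -0.499], [0.5, -0.002, -0.866]]
force: [0.2, 0.2, 0.2]
finger_gap: 0.1
```

```bash
python3 - <<'E'
from h import *
show()
s=save('wrist','w12.png')
E
```

```text
15.57 [630.5 267.   32.6] [[-0.053, -0.998, -0.028], [-0.864, 0.06, -0.499], [0.5, -0.002, -0.866]] q [ 0.47  0.79  0.33  1.39 -0.45 -0.98] F [0.2 0.2 0.2] g 0.1
```

View pics/w12.png

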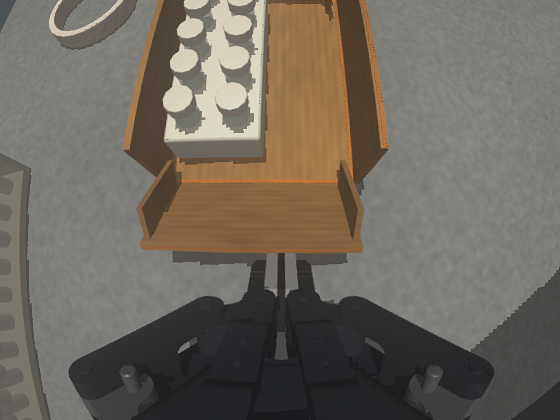

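```bash
cat >> h.py <<'E'
ya=np.radians(-3.4);ex=np.array([np.cos(ya),np.sin(ya),0]);ey=np.array([-np.sin(ya),np.cos(ya),0]);ez=np.array([0,0,1.])
lc=np.array([643.5,215.2,4]);nc=np.array([578.8,139,4])
def lwall(s,o):
    print('crease',[proj(s,lc+x*ex,o).round() for x in(54,-54)])
    for th in (.1,.2,.3,.4,.5,.6,.7,.8,.9): print(th,[proj(s,lc+x*ex+60*np.cos(th)*ey+60*np.sin(th)*ez,o).round() for x in(54,-54)])
E
python3 - <<'E'
from h import *
o=manip.get_obs();s=save('wrist','w13.png');lwall(s,o)
crop(s['image'],130,140,400,300,2.9,'w13c.png')
E
```

```text
crease [array([171., 183.]), array([342., 182.])]
0.1 [array([163., 279.]), array([347., 281.])]
0.2 [array([159., 277.]), array([350., 279.])]
0.3 [array([156., 275.]), array([352., 277.])]
0.4 [array([152., 271.]), array([354., 273.])]
0.5 [array([148., 266.]), array([356., 268.])]
0.6 [array([145., 260.]), array([358., 261.])]
0.7 [array([141., 252.]), array([361., 253.])]
0.8 [array([138., 243.]), array([362., 244.])]
0.9 [array([135., 233.]), array([364., 234.])]
```

View pics/w13c.png

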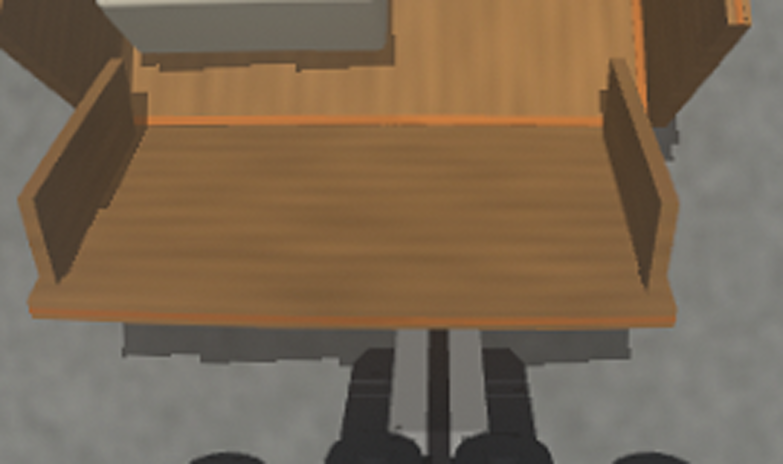

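The rim now hides the tips (crop row 322): the wall has risen to about 0.75 rad with the finger underneath. Continue the sweep.

>>> drive_tool(motion=[[0, 0, 0, 9, 0, 4, 0], [0, 0, 0, 9, 0, 4, 0], [0, 0, 0, 9, 0, 4, 0], [0, 0, 0, 7, 0, 3, 0], [0, 0, 0, 0, 0, 0, 0]])

```text
t: 16.3
ee_pos: [628.2, 229.8, 36.6]
tool_rot: [[-0.053, -0.998, -0.029], [-0.864, 0.06, -0.5], [0.5, -0.002, -0.866]]
force: [0.7, -0.2, 0.6]
finger_gap: 0.5
```

>>> drive_tool(motion=[[0, 0, 0, 3, 0, 1, 0], [0, 0, 0, 2, 0, 1, 0], [0, 0, 0, 0, 0, 0, 0]])

```text
t: 16.68
ee_pos: [627.9, 227.6, 36.8]
tool_rot: [[-0.052, -0.998, -0.027], [-0.866, 0.059, -0.496], [0.497, -0.002, -0.868]]
force: [0.7, 10.3, -0.4]
finger_gap: -0.1
```

```bash
python3 - <<'E'
from h import *
show()
s=save('wrist','w14.png')
E
```

```text
16.68 [627.9 227.6  36.8] [[-0.052, -0.998, -0.027], [-0.866, 0.059, -0.496], [0.497, -0.002, -0.868]] q [ 0.42  0.74  0.24  1.32 -0.46 -1.03] F [ 0.7 10.3 -0.4] g -0.1
```

View pics/w14.png

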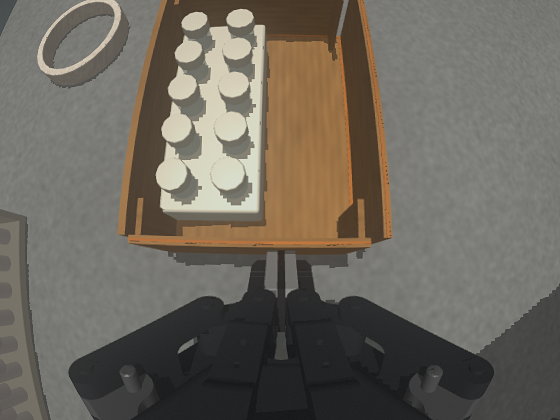

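All three walls are up; 10 N at the predicted stop. Now to the clip, coming in over its position for a close look.

```bash
python3 - <<'E'
from h import *
a=steps([626,260,110],Rdown(266.6,20),2,80,)
a=steps([600,150,260],Rdown(262,0),4,80,*a)
a=steps([520,-280,260],Rdown(242,0),9,80,*a)
E
```

```text
[[-0.1, -4.9, -0.0, 4.0, 2.0, -40.0, 80], [-0.0, -4.9, -0.0, 1.0, 2.0, -40.0, 80]]
end [625.8 260.1 110.2] err [ 0.2 -0.1 -0.2]
[[-0.2, -5.0, 1.1, 39.0, 5.0, -26.0, 80], [-0.2, -5.0, 1.2, 37.0, 4.0, -29.0, 80], [-0.2, -5.0, 1.1, 34.0, 3.0, -32.0, 80], [-0.2, -5.0, 1.2, 31.0, 3.0, -35.0, 80]]
end [600.4 150.1 260.5] err [-0.4 -0.1 -0.5]
[[-0.0, 0.0, 2.2, 49.0, 2.0, 0.0, 80], [-0.0, 0.0, 2.2, 48.0, 0.0, 0.0, 80], [-0.0, 0.0, 2.3, 49.0, -1.0, 0.0, 80], [-0.0, 0.0, 2.2, 48.0, -4.0, 0.0, 80], [-0.0, 0.0, 2.2, 49.0, -5.0, 0.0, 80], [-0.0, 0.0, 2.2, 48.0, -7.0, 0.0, 80], [-0.0, 0.0, 2.2, 47.0, -9.0, 0.0, 80], [-0.0, 0.0, 2.2, 48.0, -11.0, 0.0, 80], [-0.0, 0.0, 2.3, 47.0, -13.0, 0.0, 80]]
end [ 520.  -280.2  260.4] err [ 0.   0.2 -0.4]
```

>>> drive_tool(motion=[[0, -4.9, 0, 4, 2, -40, 0], [0, -4.9, 0, 1, 2, -40, 0], [-0.2, -5.0, 1.1, 39, 5, -26, 0], [-0.2, -5.0, 1.2, 37, 4, -29, 0], [-0.2, -5.0, 1.1, 34, 3, -32, 0], [-0.2, -5.0, 1.2, 31, 3, -35, 0]])

```text
t: 17.48
ee_pos: [599.8, 148.0, 262.6]
tool_rot: [[-0.14, -0.99, 0.003], [-0.99, 0.14, -0.001], [0.001, -0.003, -1.0]]
force: [0.5, -0.1, -0.5]
finger_gap: -0.2
```

>>> drive_tool(motion=[[0, 0, 2.2, 49, 2, 0, 80], [0, 0, 2.2, 48, 0, 0, 80], [0, 0, 2.3, 49, -1, 0, 80], [0, 0, 2.2, 48, -4, 0, 80], [0, 0, 2.2, 49, -5, 0, 80], [0, 0, 2.2, 48, -7, 0, 80], [0, 0, 2.2, 47, -9, 0, 80], [0, 0, 2.2, 48, -11, 0, 80], [0, 0, 2.3, 47, -13, 0, 80], [0, 0, 0, 0, 0, 0, 80], [0, 0, 0, 0, 0, 0, 80]])

```text
t: 18.85
ee_pos: [519.5, -281.4, 262.3]
tool_rot: [[-0.471, -0.882, 0.001], [-0.882, 0.471, -0.003], [0.002, -0.002, -1.0]]
force: [-0.3, -0.6, 0.5]
finger_gap: 80.1
```

```bash
python3 - <<'E'
from h import *
import pickle
o=manip.get_obs();s=save('wrist','w15.png');show(o);pickle.dump((o,s),open('w15.pkl','wb'))
t=save('top','t15.png');pickle.dump(t,open('t15.pkl','wb'));crop(t['image'],185,165,285,235,8,'t15c.png')
E
```

```text
18.85 [ 519.5 -281.4  262.3] [[-0.471, -0.882, 0.001], [-0.882, 0.471, -0.003], [0.002, -0.002, -1.0]] q [-0.64  0.32  0.19  1.44 -0.   -1.72] F [-0.3 -0.6  0.5] g 80.1
```

View pics/w15.png

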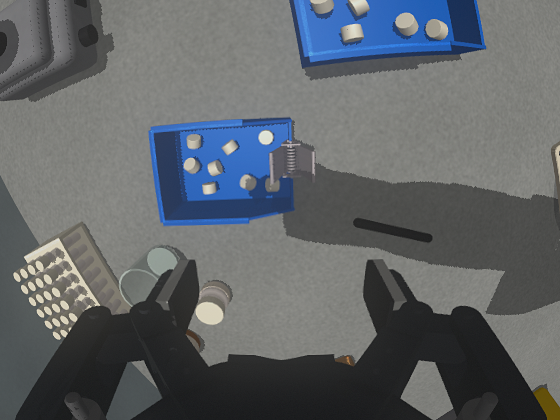

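View pics/t15c.png

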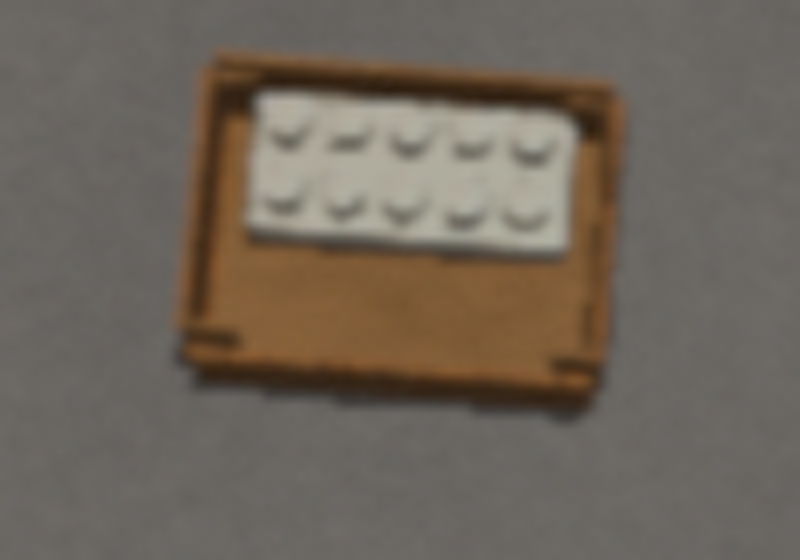

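All the walls are square in the top view. The wrist view shows the clip from above at (293,160) on the lip, handles at columns 272 and 314. Zooming in.

```bash
python3 - <<'E'
from h import *
import pickle
o,s=pickle.load(open('w15.pkl','rb'))
crop(s['image'],245,110,335,235,6,'w15c.png')
E
```

```text
(no output)
```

View pics/w15c.png

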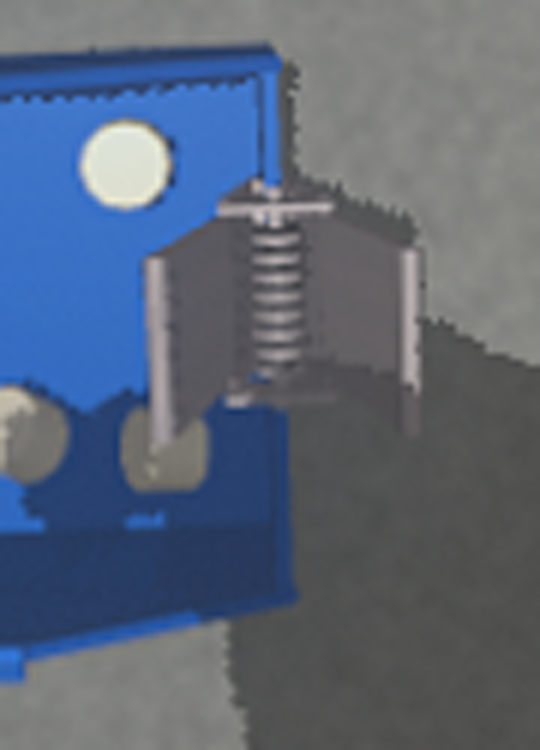

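```bash
python3 - <<'E'
from h import *
import pickle
o,s=pickle.load(open('w15.pkl','rb'))
def w(x,y,z): return onz(s,245+(x+.5)/6-.5,110+(y+.5)/6-.5,z,o)
A,B=w(155,258,104),w(163,448,104);C,D=w(410,250,104),w(411,435,104)
for n,p in zip('ABCD',(A,B,C,D)):print(n,p.round(1))
print('lens',np.linalg.norm(A-B),np.linalg.norm(C-D),'sep',np.linalg.norm((A+B-C-D)/2))
m=(A+B+C+D)/4;print('mid',m)
for v in (A-B,C-D): print('plate dir',np.degrees(np.arctan2(v[1],v[0])))
d=(A+B-C-D)/2;print('x dir',np.degrees(np.arctan2(d[1],d[0])))
p1,p2=w(277,235,62),w(277,375,62);print('pin',p1,p2,(p1+p2)/2,np.degrees(np.arctan2(*(p1-p2)[[1,0]])))
l1,l2=w(268,78,48),w(290,600,48);print('lip',l1,l2,np.linalg.norm(l1-l2),np.degrees(np.arctan2(*(l1-l2)[[1,0]])),(l1+l2)/2)
print('tool x yaw',np.degrees(np.arctan2(-.882,-.471)))
E
```

```text
A [ 514.  -313.6  104. ]
B [ 527.6 -286.   104. ]
C [ 478.3 -296.1  104. ]
D [ 491.6 -269.3  104. ]
lens 30.68461906838639 29.874565845963918 sep 39.7243813584579
mid [ 502.86467663 -291.25444769  104.        ]
plate dir -116.20361003585678
plate dir -116.50290703201567
x dir -25.514220056339678
pin [ 497.43266805 -301.8191829    62.        ] [ 509.30130184 -279.26890644   62.        ] [ 503.36698494 -290.54404467   62.        ] -117.75867436541881
lip [ 485.91205126 -326.30581906   48.        ] [ 528.86889829 -235.68018688   48.        ] 100.29105600386853 -115.36110529597534 [ 507.39047478 -280.99300297   48.        ]
tool x yaw -118.10282356177544
```

Sizes agree: plates 30 mm long, about 40 mm between plate mid-lines, lip 100 mm. The clip is centred at (503,-291), edge direction -116.3°. Going down astride the handles.

```bash
python3 - <<'E'
from h import *
R=Rdown(-116.3)
a=steps([503.2,-291,130],R,4,85)
a=steps([503.2,-291,69],R,4,85,*a)
E
```

```text
[[-0.0, -0.0, -0.4, 4.0, 3.0, 33.0, 85], [-0.1, -0.1, -0.4, 4.0, 2.0, 33.0, 85], [-0.0, -0.0, -0.5, 4.0, 3.0, 33.0, 85], [-0.1, -0.0, -0.4, 5.0, 2.0, 34.0, 85]]
end [ 503.3 -291.4  129.6] err [-0.1  0.4  0.4]
[[0.0, -0.0, 0.0, -0.0, 0.0, 15.0, 85], [0.0, -0.0, 0.0, -0.0, 0.0, 15.0, 85], [0.0, -0.0, 0.0, -0.0, 0.0, 15.0, 85], [0.0, -0.0, 0.0, -0.0, 0.0, 16.0, 85]]
end [ 503.2 -291.5   68.6] err [-0.   0.5  0.4]
```

>>> drive_tool(motion=[[0, 0, -0.4, 4, 3, 33, 85], [0, 0, -0.4, 4, 2, 33, 85], [0, 0, -0.5, 4, 3, 33, 85], [0, 0, -0.4, 5, 2, 34, 85], [0, 0, 0, 0, 0, 0, 85], [0, 0, 0, 0, 0, 0, 85]], grip_force=40)

```text
t: 19.7
ee_pos: [503.9, -292.2, 131.0]
tool_rot: [[-0.443, -0.896, 0.003], [-0.896, 0.443, -0.005], [0.003, -0.004, -1.0]]
force: [-0.5, 0.4, -0.0]
finger_gap: 84.7
```

```bash
python3 - <<'E'
from h import *
import pickle
o=manip.get_obs();s=save('wrist','w16.png');show(o);pickle.dump((o,s),open('w16.pkl','wb'))
crop(s['image'],180,60,400,300,2.5,'w16c.png')
E
```

```text
19.7 [ 503.9 -292.2  131. ] [[-0.443, -0.896, 0.003], [-0.896, 0.443, -0.005], [0.003, -0.004, -1.0]] q [-0.67  0.36 -0.1   1.11 -0.   -1.78] F [-0.5  0.4 -0. ] g 84.7
```

View pics/w16c.png

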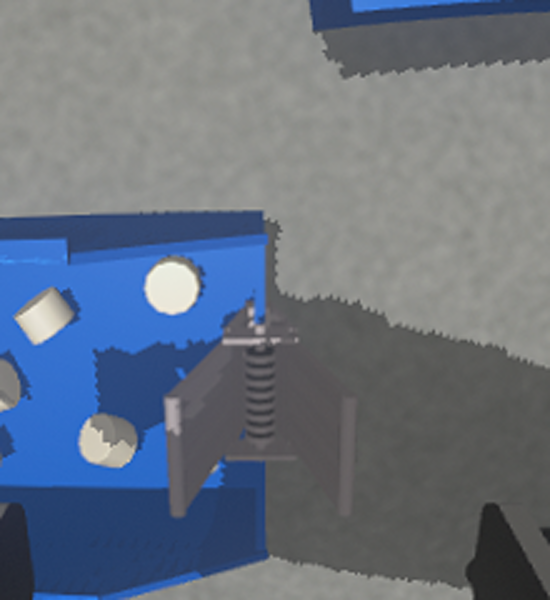

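```bash
python3 - <<'E'
from h import *
import pickle
o,s=pickle.load(open('w16.pkl','rb'))
def w(x,y,z): return onz(s,180+(x+.5)/2.5-.5,60+(y+.5)/2.5-.5,z,o)
A,B=w(172,398,104),w(178,516,104);C,D=w(348,398,104),w(346,516,104)
for n,p in zip('ABCD',(A,B,C,D)):print(n,p.round(1))
print('lens',np.linalg.norm(A-B),np.linalg.norm(C-D),'sep',np.linalg.norm((A+B-C-D)/2))
print('mid',(A+B+C+D)/4)
for v in (A-B,C-D): print('plate dir',np.degrees(np.arctan2(v[1],v[0])))
R=np.array(o['tool_rot']);print('mid in tool',R.T@((A+B+C+D)/4-np.array(o['ee_pos'])))
p1,p2=w(260,350,62),w(259,443,62);print('pin in tool',R.T@((p1+p2)/2-np.array(o['ee_pos'])))
E
```

```text
A [ 514.  -313.5  104. ]
B [ 527.1 -286.3  104. ]
C [ 478.6 -296.   104. ]
D [ 491.2 -268.5  104. ]
lens 30.15230216109659 30.18591876790971 sep 39.76356076354815
mid [ 502.75564461 -291.07491238  104.        ]
plate dir -115.84273318689712
plate dir -114.71570298988978
mid in tool [-0.60804017  1.66415652 26.95278127]
pin in tool [-1.34345424  1.61781183 68.95141637]
```

The second view gives the same spot within 1 mm. Descend with a 1.6 mm centring shift, then squeeze.

>>> drive_tool(motion=[[0, 0, 0, -1, 1.6, 15, 85], [0, 0, 0, 0, 0, 16, 85], [0, 0, 0, 0, 0, 16, 85], [0, 0, 0, 0, 0, 15, 85], [0, 0, 0, 0, 0, 0, 85], [0, 0, 0, 0, 0, 0, 60]])

```text
t: 20.5
ee_pos: [502.4, -291.4, 67.7]
tool_rot: [[-0.444, -0.896, 0.002], [-0.896, 0.444, -0.004], [0.003, -0.003, -1.0]]
force: [0.8, -0.4, 1.4]
finger_gap: 69.0
```

>>> drive_tool(motion=[[0, 0, 0, 0, 0, 0, 45], [0, 0, 0, 0, 0, 0, 35], [0, 0, 0, 0, 0, 0, 25], [0, 0, 0, 0, 0, 0, 15], [0, 0, 0, 0, 0, 0, 15], [0, 0, 0, 0, 0, 0, 15]], grip_force=40)

```text
t: 21.25
ee_pos: [502.2, -291.2, 67.5]
tool_rot: [[-0.444, -0.896, 0.001], [-0.896, 0.444, -0.004], [0.003, -0.003, -1.0]]
force: [-0.1, -0.5, -1.8]
finger_gap: 19.5
```

```bash
python3 - <<'E'
from h import *
import pickle
o=manip.get_obs();s=save('wrist','w17.png');show(o)
s=save('scene','s17.png');crop(s['image'],150,200,270,340,5,'s17c.png')
E
```

```text
21.25 [ 502.2 -291.2   67.5] [[-0.444, -0.896, 0.001], [-0.896, 0.444, -0.004], [0.003, -0.003, -1.0]] q [-0.67  0.4  -0.2   0.96 -0.   -1.78] F [-0.1 -0.5 -1.8] g 19.5
```

View pics/w17.png

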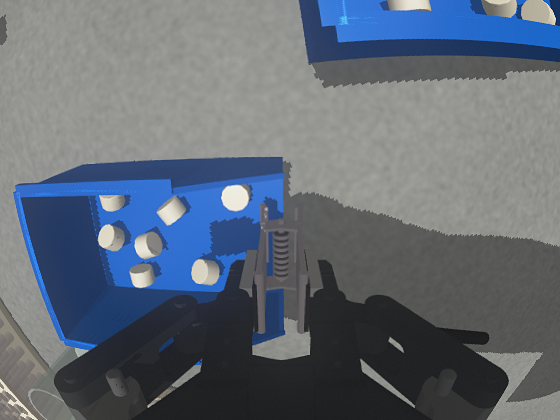

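View pics/s17c.png

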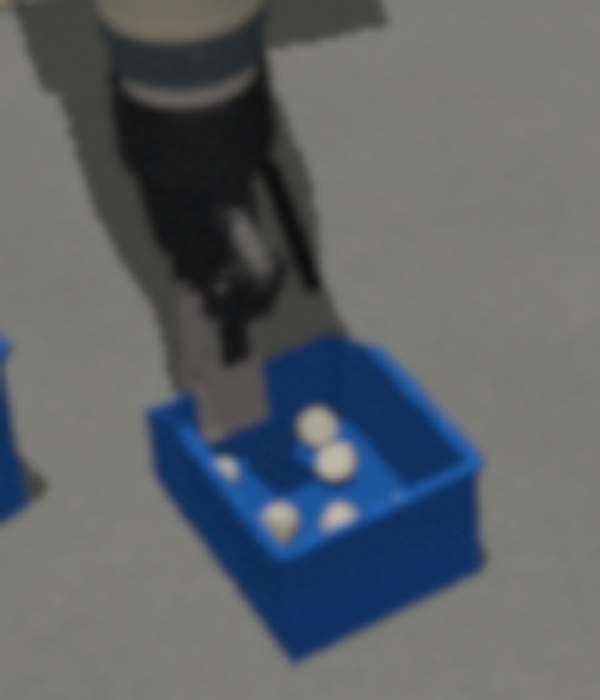

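The fingers (gap 19.5) have squeezed the handles parallel. Lift straight up.

>>> drive_tool(motion=[[0, 0, 0, 0, 0, -5, 15], [0, 0, 0, 0, 0, -10, 15], [0, 0, 0, 0, 0, -20, 15], [0, 0, 0, 0, 0, -30, 15], [0, 0, 0, 0, 0, -30, 15], [0, 0, 0, 0, 0, -30, 15], [0, 0, 0, 0, 0, -20, 15], [0, 0, 0, 0, 0, 0, 15], [0, 0, 0, 0, 0, 0, 15]], grip_force=40)

```text
t: 22.48
ee_pos: [501.7, -290.5, 211.9]
tool_rot: [[-0.444, -0.896, 0.001], [-0.896, 0.444, -0.003], [0.003, -0.002, -1.0]]
force: [-0.4, 0.6, -0.4]
finger_gap: 19.6
```

```bash
python3 - <<'E'
from h import *
import pickle
o=manip.get_obs();s=save('wrist','w18.png');show(o);pickle.dump((o,s),open('w18.pkl','wb'))
crop(s['image'],200,180,360,360,3.2,'w18c.png')
s=save('scene','s18.png');crop(s['image'],110,130,250,270,4,'s18c.png')
E
```

```text
22.48 [ 501.7 -290.5  211.9] [[-0.444, -0.896, 0.001], [-0.896, 0.444, -0.003], [0.003, -0.002, -1.0]] q [-0.67  0.31  0.05  1.3  -0.   -1.78] F [-0.4  0.6 -0.4] g 19.6
```

View pics/w18c.png

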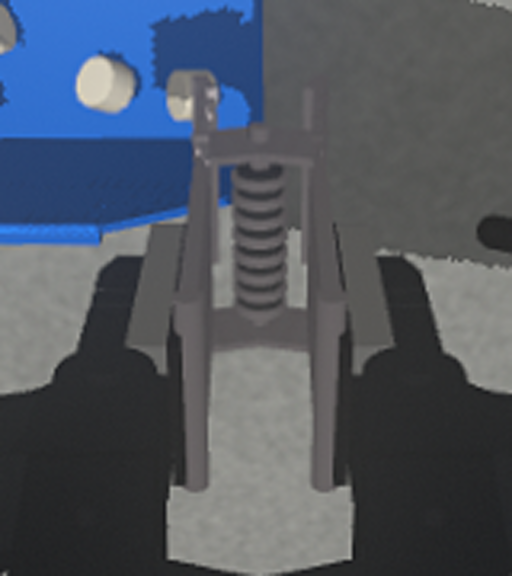

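View pics/s18c.png

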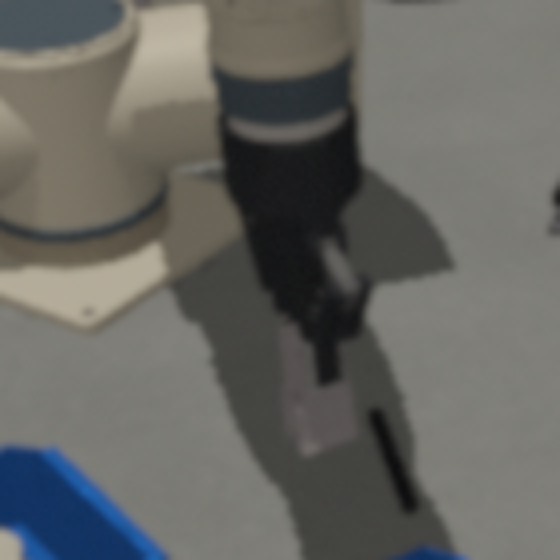

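```bash
python3 - <<'E'
from h import *
import pickle
o,s=pickle.load(open('w18.pkl','rb'))
R=np.array(o['tool_rot']);p=np.array(o['ee_pos'])
def pr(*q):
    return ((proj(s,p+R@np.array(q,float),o)-[200,180]+.5)*3.2-.5).round()
dz=5.5
print('handle tops (corner of clip y=+-15)',[pr(x,y,dz-42) for x in(15,-15) for y in(-9.5,9.5)])
print('pin z0 ends +-13..18',[pr(x,0,dz) for x in(18,13,0,-13,-18)])
print('lips upper y',[pr(x,y,dz+34.5) for x in(18,-18) for y in(-10,10)])
E
```

```text
handle tops (corner of clip y=+-15) [array([181., 312.]), array([342., 312.]), array([190., 501.]), array([333., 501.])]
pin z0 ends +-13..18 [array([261., 154.]), array([261., 184.]), array([261., 257.]), array([261., 326.]), array([261., 351.])]
lips upper y [array([207.,  83.]), array([315.,  83.]), array([211., 255.]), array([312., 255.])]
```

Handle tops and coil lie within about 2–3 mm of where they should be: held centred and upright, lips open. Transit to a stand-off left of the near wall's middle to measure the rim.

```bash
python3 - <<'E'
from h import *
a=steps([579,205,212],Rdown(-93.4),11,15)
E
```

```text
[[-0.0, -0.0, -2.1, -43.0, 14.0, -0.0, 15], [-0.0, -0.0, -2.1, -44.0, 12.0, -0.0, 15], [-0.0, -0.0, -2.1, -45.0, 10.0, -0.0, 15], [-0.0, -0.1, -2.1, -44.0, 9.0, -1.0, 15], [-0.0, 0.0, -2.0, -46.0, 7.0, 0.0, 15], [-0.0, 0.0, -2.1, -45.0, 6.0, 0.0, 15], [-0.0, 0.0, -2.1, -45.0, 4.0, 0.0, 15], [-0.0, -0.0, -2.1, -46.0, 2.0, -0.0, 15], [-0.0, -0.0, -2.1, -45.0, 1.0, -0.0, 15], [-0.0, -0.0, -2.1, -46.0, -1.0, -0.0, 15], [-0.0, -0.1, -2.1, -45.0, -3.0, -0.0, 15]]
end [579.  204.7 211.7] err [-0.   0.3  0.3]
```

>>> drive_tool(motion=[[0, 0, -2.1, -22, 7, 0, 15], [0, 0, -2.1, -44, 13, 0, 15], [0, 0, -2.1, -45, 12, 0, 15], [0, 0, -2.1, -45, 10, 0, 15], [0, 0, -2.1, -45, 8, 0, 15], [0, 0, -2.1, -45, 6, 0, 15], [0, 0, -2.1, -45, 5, 0, 15], [0, 0, -2.1, -45, 3, 0, 15], [0, 0, -2.1, -46, 1, 0, 15], [0, 0, -2.0, -45, 0, 0, 15], [0, 0, -1.9, -45, -2, 0, 15], [0, 0, 0, -22, -2, 0, 15]])

```text
t: 24.08
ee_pos: [569.7, 208.7, 210.2]
tool_rot: [[-0.059, -0.998, 0.0], [-0.998, 0.059, -0.004], [0.004, -0.001, -1.0]]
force: [0.4, -0.9, -0.7]
finger_gap: 19.5
```

>>> drive_tool(motion=[[0, 0, 0, 0, 0, 0, 15], [0, 0, 0, 0, 0, 0, 15], [0, 0, 0, 0, 0, 0, 15]])

```text
t: 24.45
ee_pos: [570.5, 204.8, 210.9]
tool_rot: [[-0.064, -0.998, 0.001], [-0.998, 0.064, -0.004], [0.004, -0.002, -1.0]]
force: [-0.4, -0.6, -0.5]
finger_gap: 19.2
```

```bash
python3 - <<'E'
from h import *
import pickle
o=manip.get_obs();s=save('wrist','w19.png');show(o);pickle.dump((o,s),open('w19.pkl','wb'))
print([proj(s,nc+y*ey+60*ez,o).round() for y in (80,0,-80)])
E
```

```text
24.45 [570.5 204.8 210.9] [[-0.064, -0.998, 0.001], [-0.998, 0.064, -0.004], [0.004, -0.002, -1.0]] q [ 0.21  0.36  0.12  1.33 -0.   -1.3 ] F [-0.4 -0.6 -0.5] g 19.2
[array([269., 203.]), array([267., 117.]), array([267.,  29.])]
```

View pics/w19.png

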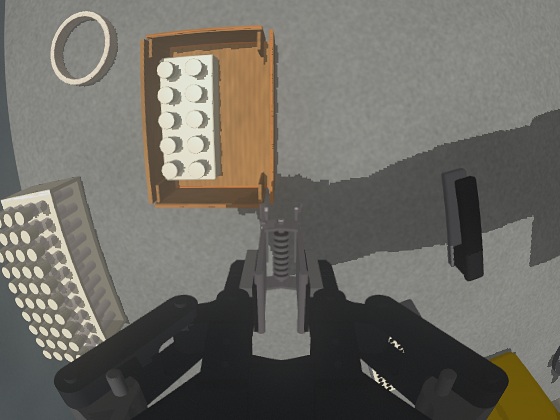

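The near wall stands as the vertical strip at columns 265–276, rows 28–200; my crease-based prediction was column 267. Zooming on the rim.

```bash
python3 - <<'E'
from h import *
import pickle
o,s=pickle.load(open('w19.pkl','rb'))
crop(s['image'],235,15,305,115,6,'w19a.png')
crop(s['image'],235,110,305,210,6,'w19b.png')
E
```

```text
(no output)
```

View pics/w19a.png

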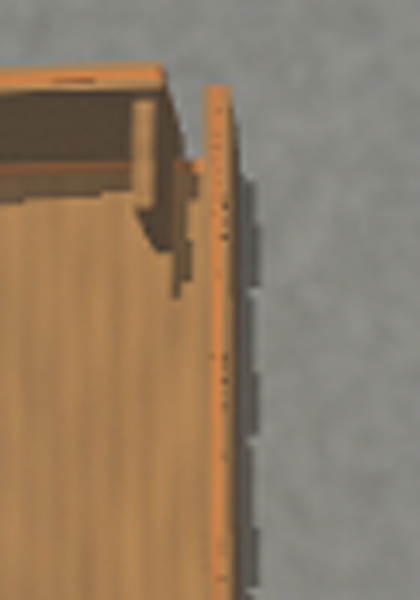

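View pics/w19b.png

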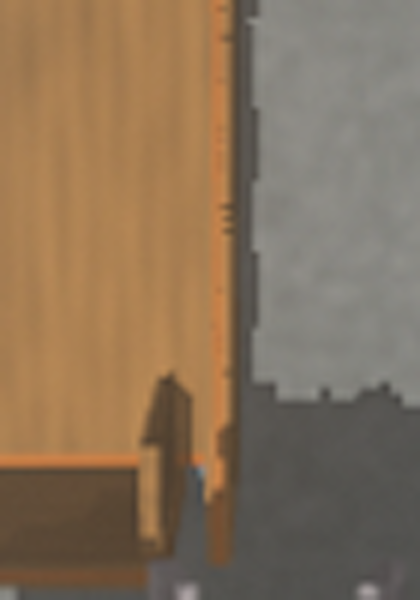

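```bash
python3 - <<'E'
from h import *
import pickle
o,s=pickle.load(open('w19.pkl','rb'))
def w(x,y,z,oy): return onz(s,235+(x+.5)/6-.5,oy+(y+.5)/6-.5,z,o)
A=w(219,88,64,15);B=w(220,562,64,110)
M1=w(222,400,64,15);M2=w(222,200,64,110)
R=np.array(o['tool_rot']);p=np.array(o['ee_pos'])
for q in(A,M1,M2,B): print(q.round(1),(R.T@(q-p)).round(1))
print('len',np.linalg.norm(A-B),'yaw',np.degrees(np.arctan2(*(A-B)[[1,0]])),'mid',(A+B)/2, 'thickness',np.linalg.norm(w(211,200,64,110)-w(232,200,64,110)))
E
```

```text
[570.2  60.1  64. ] [143.9  -8.7 147.4]
[572.9 107.4  64. ] [ 96.5  -8.3 147.3]
[576.7 162.5  64. ] [ 41.3  -8.6 147.1]
[581. 219.  64.] [-15.4  -9.4 146.9]
len 159.3318264259473 yaw -93.89404709319268 mid [575.63567308 139.53495717  64.        ] thickness 3.130519629365353
```

The rim measures 159 mm long, with its middle at (575.5,139.5) and its board plane 8.5 mm to tool -y. The finger's stop when pushing (face at 573.8) agrees. Move over the middle, settle, check, then lower.

>>> drive_tool(motion=[[0, 0, -0.2, 10, -2, 6, 15], [0, 0, 0, 18, -2, 16, 15], [0, 0, 0, 18, -2.5, 16, 15], [0, 0, 0, 12, -2, 12, 15], [0, 0, 0, 6, 0, 8, 15], [0, 0, 0, 0, 0, 0, 15], [0, 0, 0, 0, 0, 0, 15]])

```text
t: 25.38
ee_pos: [575.6, 141.6, 153.5]
tool_rot: [[-0.058, -0.998, 0.002], [-0.998, 0.058, -0.003], [0.003, -0.002, -1.0]]
force: [0.3, 0.1, -0.9]
finger_gap: 19.3
```

```bash
python3 - <<'E'
from h import *
import pickle
o=manip.get_obs();s=save('wrist','w20.png');show(o);pickle.dump((o,s),open('w20.pkl','wb'))
crop(s['image'],210,0,350,300,2,'w20a.png')
A=np.array([575.5,139.5,64]);e=np.array([-np.sin(np.radians(-3.9)),np.cos(np.radians(-3.9)),0])
R=np.array(o['tool_rot']);p=np.array(o['ee_pos'])
print('rim mid in tool',R.T@(A-p)); print([(proj(s,A+t*e,o)-[210,0])*2 for t in (-20,-50,-80)])
E
```

```text
25.38 [575.6 141.6 153.5] [[-0.058, -0.998, 0.002], [-0.998, 0.058, -0.003], [0.003, -0.002, -1.0]] q [ 0.1   0.36 -0.03  1.18 -0.   -1.41] F [ 0.3  0.1 -0.9] g 19.3
rim mid in tool [ 1.81288462  0.16771862 89.47972253]
[array([143.54394266, 358.7234352 ]), array([144.29461659, 277.50728864]), array([145.05018138, 193.90220901])]
```

View pics/w20a.png

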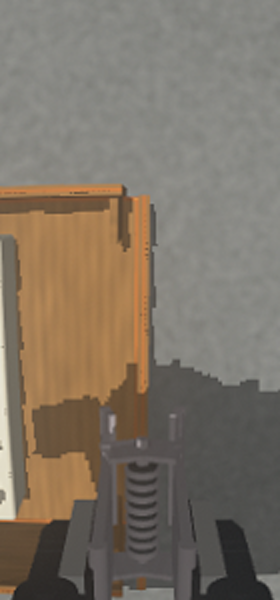

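The rim (crop columns 134–150, mid 142) runs straight between the open lips (107 and 175, mid 141). Lower 68 mm.

>>> drive_tool(motion=[[0, 0, 0, 0, 0, 8, 15], [0, 0, 0, 0, 0, 14, 15], [0, 0, 0, 0, 0, 12, 15], [0, 0, 0, 0, 0, 10, 15], [0, 0, 0, 0, 0, 8, 15], [0, 0, 0, 0, 0, 6, 15], [0, 0, 0, 0, 0, 5, 15], [0, 0, 0, 0, 0, 4, 15], [0, 0, 0, 0, 0, 0, 15], [0, 0, 0, 0, 0, 0, 15], [0, 0, 0, 0, 0, 0, 15]])

```text
t: 26.8
ee_pos: [575.6, 141.0, 86.2]
tool_rot: [[-0.059, -0.998, 0.002], [-0.998, 0.059, -0.004], [0.003, -0.002, -1.0]]
force: [-0.2, 0.3, -0.5]
finger_gap: 19.1
```

```bash
python3 - <<'E'
from h import *
import pickle
o=manip.get_obs();s=save('wrist','w21.png');show(o);pickle.dump((o,s),open('w21.pkl','wb'))
crop(s['image'],190,60,370,300,2.4,'w21a.png')
s=save('scene','s21.png');crop(s['image'],250,150,350,260,6,'s21a.png')
t=save('top','t21.png');crop(t['image'],185,165,285,235,8,'t21a.png')
o=manip.get_obs();show(o)
A=np.array([575.5,139.5,64]);R=np.array(o['tool_rot']);p=np.array(o['ee_pos'])
print('mouth', (p+R@[2,0,35.5]).round(1),'rim rel',(R.T@(A-p)).round(1))
E
```

```text
26.8 [575.6 141.   86.2] [[-0.059, -0.998, 0.002], [-0.998, 0.059, -0.004], [0.003, -0.002, -1.0]] q [ 0.1   0.41 -0.14  1.02 -0.   -1.41] F [-0.2  0.3 -0.5] g 19.1
26.95 [575.5 141.   86.1] [[-0.059, -0.998, 0.002], [-0.998, 0.059, -0.004], [0.004, -0.002, -1.0]] q [ 0.1   0.41 -0.14  1.02 -0.   -1.41] F [ 0.5 -0.4 -1.1] g 18.9
mouth [575.4 138.9  50.6] rim rel [ 1.5 -0.  22.1]
```

View pics/w21a.png

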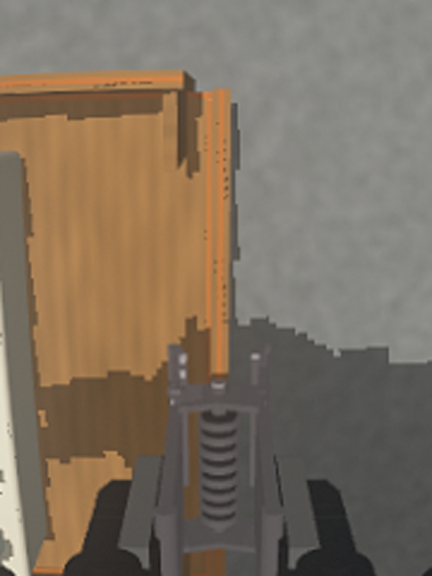

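View pics/s21a.png

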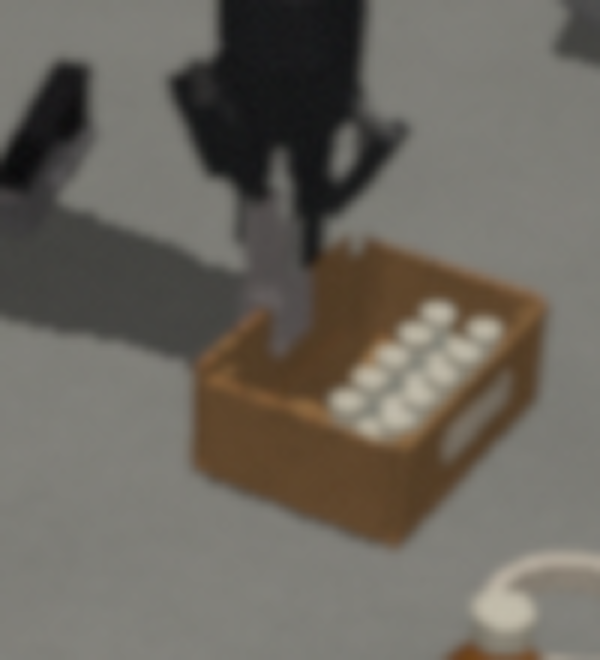

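View pics/t21a.png

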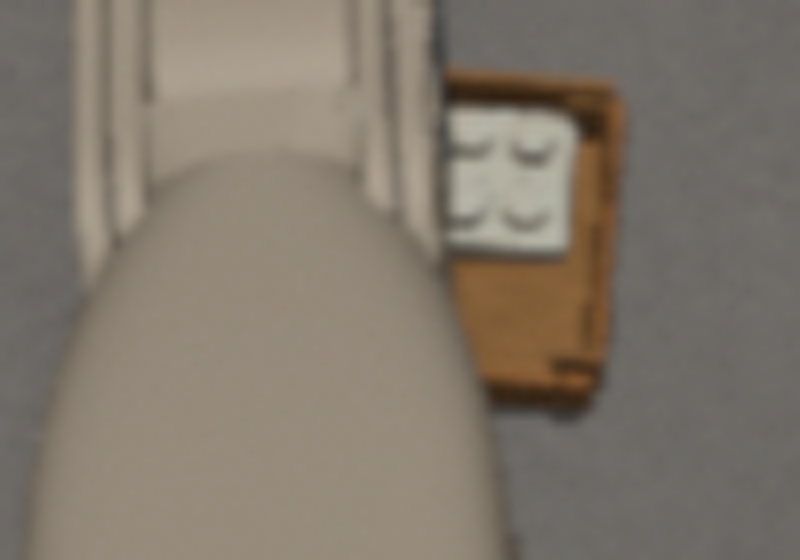

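The rim (mid column 218) lies centred between the lips (177 and 256, mid 216.5), the clip hasn't slipped in the grip and forces are near zero. Handing in.

```bash
python3 - <<'E'
from h import *
print(manip.job_done()); show()
E
```

```text
the job is handed in; nothing more can be done
None
the job is handed in; nothing more can be done
```

I folded up all three walls, took the clip off the bin lip by squeezing its handles, and finished with it held open astride the middle of the near wall. I handed the job in at about 27 s of the 67 s allowed; no verdict is reported.

**Last checks before handing in:**
- **Clip position:** the lips' mid-point is about 13 mm below the near rim, within 1 mm of the board's plane, and about 1 mm from the wall's middle.
- **Clip hold:** the handles are squeezed fully, with the fingers at about 19 mm under a 40 N grip. The clip did not slip, and the tool force is about 1 N, so I see no sign of it touching the carton.
- **Walls:** each one met its stop with 10–21 N, and all three look upright in the pictures.

**What went wrong or disagreed:**
- **Left wall:** it took several tries. The first sweep rode over its rim, and the second jammed on the rim edge at 88 N on the wrist (limit 120 N). I backed off, raised the flap along its arc and finished the fold.
- **Near wall:** its rim measured 3 mm nearer the robot than the crease I had measured. That is a calibration error or a lean of about 0.06 rad, still within limits, and I placed the clip by the measured rim.

I saw no contact with the bystanders, but I didn't measure their final positions.

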